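Unload the flask shaker into the specimen carrier

ROBOT

A 6-joint arm with a two-finger parallel gripper is mounted at the origin on the work surface. World frame = base frame: x ahead of the robot, y to its left, z up, the work surface at z = 0. Lengths are in m, angles in rad, forces in N, time in s.
With the tool pointing down it reaches from about 0.35 to 0.85 m from the base axis. Payload 8.1 kg.
Tool frame: the origin (TCP) lies midway between the tips of the shut fingers; the grasp point (between the pads) lies 19 mm behind it; z points along the fingers, y is the direction in which the jaws open and shut (so a half turn about z gives the same grasp; the last joint's range is limited). The gripper opens to 93 mm and grips with 3 to 60 N. Pads are 15 mm wide; open, the fingers measure 128 mm over their backs; the gripper's body (75 mm by 188 mm) begins 65 mm behind the grasp point.
Start: joints at [-1.431, 0.13, 1.488, -0, 1.523, -0.085], TCP at [0.134, -0.585, 0.219] pointing down, gripper open.
Joint ranges: [-2.96, 2.96], [-0.89, 2.26], [0.02, 2.5], [-1.34, 4.48], [0, 2.73], [-2.66, 2.66]. Speed limits (rad/s): [2.39, 2.39, 2.79, 3.14, 3.14, 3.14].

INTERFACE

Orientations are given as a rotation vector (axis times angle).
In Python, from plant import monitor, eyes, ticket gives the robot as it stands.
- The arm moves only by the tool send_rows, never from a script. Its argument "motion" is a list of rows, each a list of 2 entries, a list of its own where there are three numbers: the shift along the tool's x, y, z in m, then the turn about the tool's z in degrees. In form: [[[dx, dy, dz], twist], ...]. A call has 1 to 12 rows; each row is the pose to reach, as a shift and turn from the pose commanded when the call began, along the tool's axes at that moment; what a row does not reach only later rows make up. A row lasts 1/8 s, in which the tool goes at most 62.5 mm and 10.7 degrees, less where a joint would pass 70% of its speed; a pose out of reach is approached as far as the arm can. A call with a gripper value outside its range is refused whole. "jaw" is the finger opening in m, from 0 to 0.093, set as the call begins (left out, the last holds). The fingers move at their own pace and stop on an object; "squeeze" is the grip in N (left out, the last holds). Time passes only in rows, so rows that repeat a pose let the fingers close. It gives the time, the measured TCP pose, the force and the opening at its end, in the units of the state.
- monitor.read_state(): the state, without advancing time (a new reading comes with each control period).
- eyes.read_camera(name): name is "scene" or "side" or "wrist"; returns the picture (420x560x3 uint8, red, green, blue); there is no depth.
- eyes.camera_model(name): a dict with "mtx" (3x3 intrinsics, pixels), "k1" (the pictures are not rectified: a ray, as slopes to the right and down, at radius r is drawn at 1 + k1 r^2 times it, then the intrinsics apply), "cam_to_world" (4x4, takes a point from camera to world coordinates); the wrist camera has in their place "mount" (4x4, takes a point from camera to tool coordinates, whose origin is the TCP and whose axes are the flange's). Camera axes: x right, y down, z forward; pixel columns grow to the right and rows downward; lengths in m; the calibration is good to about 2 mm. A picture is of the moment at which its call begins: read the wrist's pose just before it. camera_model takes no time and is no camera call.
- ticket.close_job(): hands the job in, once; it reports no verdict.
The state is a dict: "t": time; "q": joint angles; "dq": joint speeds; "joint_torque": joint torques, N m; "tool_pos": TCP position; "orientation": TCP orientation; "force": force on the tool from outside, world axes, zero at the start; "wrist_torque": the same for the moment, N m; "opening": finger opening in m.
Only numpy, scipy, OpenCV 4.12 (cv2) and the standard library are available. Lean on these libraries where they do the work, as an engineer would, in place of code of your own. Each camera call takes 0.05 s, during which the arm holds its last target.

TASK

The shaking run is over. Turn the shaker's power knob counter-clockwise until it clicks over to off, then lift the ratchet pawl and slide the clamp roller all the way back, leaving it there. Move every flask from the shaker into the specimen carrier, carried upright and set down gently on its floor, and when all are in, put the carrier's lid on squarely so that it sits fully down; do not disturb the tube rack or the carton.

Things in the scene. Friction and masses are not known exactly. Their poses are not given: they have to be found in the camera images.
- shaker: Bench orbital shaker, fixed and standing still, 315 mm deep (x) by 310 mm wide (y). Origin: on the bench under the platform; its x points away from its control ledge (at -x, ledge top 74 mm up) towards the fence; z up. Platform top (rubber mat) 105 mm up, from x = -90 to +140 mm.
- flask_row (a point): Middle of the row of flask places, on the platform top; axes as the shaker's. Places at y = about +99, +33, -33, -99 mm, empty where a flask is absent. A fence 26 mm high stands beyond the row (its face 31 mm along x).
- power_knob (a joint): Power knob on the control ledge, hinge about the vertical, rad: 0 = run, 1.1 = off; grows counter-clockwise seen from above. Sprung detent: from 0.1 up to half way (0.55) about 0.15 N m opposes the turn, then it clicks on to about 1.0 by itself; let go too soon, it springs back. End stops at 0 and 1.1; off means over 0.95.
- knob_grip (a point): Point on the knob's axis, where to grip it. Its grip is an upright bar 60 mm long (along this point's y), 14 mm thick (x), from 23 mm below to 13 mm above this point, over a disc about 60 mm across whose top is 27 mm below (ledge top 36 mm below). Axes turn with the knob; at joint value 0 they are the shaker's. The platform's edge is 44 mm along the shaker's x and 5 mm lower.
- clamp_bar (a joint): Clamp roller: rubber-covered round bar 276 mm long along the shaker's y, 18 mm thick, axis 40 mm above the platform, holding the flasks to the fence. Slides along the shaker's -x (towards the control ledge), m: 0 = clamped, 0.043 = fully back (stop). Friction about 3 N plus 25 N per m/s. Cannot go back over about 2 mm while the pawl is down; stays where it is left.
- pawl (a joint): Ratchet pawl hinged on the middle of the roller's carriage, rad: 0 = down in the toothed rail (14 mm pitch); grows as the tab is lifted, stop at 0.6. Clears the teeth from about 0.15; 0.25 is a good lift. Weight and a light spring (1 to 2 N at the tab) drop it when let go, so hold it up while the roller slides; it may drop into the rail again afterwards.
- pawl_tab (a point): Middle of the pawl's lift tab, an upright light-grey plate 40 mm long (along its x), 12 mm thick (y), 31 mm tall (z); 36 mm above the platform when down. The pawl's hinge (axis along y) lies 55 mm along +x and 24 mm below it; lifting swings the tab up about it. The tab goes back with the roller. Axes are the shaker's when the pawl is down. Over 50 mm free at both sides (y).
- carrier: Open specimen carrier, fixed on the bench, outside 196 (x) by 168 (y) by 130 mm high, walls and floor 9 mm. Origin: centre of its underside; z up. Room for 4 flasks, two by two, 84 mm apart along x and 72 mm along y.
- lid: The carrier's loose lid, 280 g: plate 196 (x) by 168 (y) by 10 mm; origin: centre of the plate's underside, z up. Under it a rim 166 by 138 mm, 10 mm deep, fits in the carrier's mouth with 6 mm to spare all round, either way round. Starts rim down on the bench (origin 10 mm up); on the carrier its origin is 130 mm above the carrier's.
- lid_handle (a point): Middle of the lid's handle bar, 45 mm above the lid's origin; bar along the lid's x, 110 mm long, 16 mm wide (y), 14 mm thick, on a post 48 mm to each side; 28 mm free under it.
- tube_rack: Bystander: white foam rack of tubes with orange caps, 90 x 150 x 100 mm; leave it alone. Origin: centre of its underside.
- kit_carton: Bystander: paper carton 70 x 110 x 120 mm; leave it alone. Origin: centre of its underside.
- flask_1: Culture flask 1 of up to 4, all alike: conical, closed, 160 g; starts upright on the shaker between fence and clamp roller. Base 60 mm across, 105 mm tall: foot 0-10 mm up, cone narrowing to a 26 mm neck at 70 mm, orange screw cap 36 mm across from 80 to 105 mm up. Origin: centre of its underside; z up its axis. None if absent.
- flask_2: Culture flask 2 of up to 4, all alike: conical, closed, 160 g; starts upright on the shaker between fence and clamp roller. Base 60 mm across, 105 mm tall: foot 0-10 mm up, cone narrowing to a 26 mm neck at 70 mm, orange screw cap 36 mm across from 80 to 105 mm up. Origin: centre of its underside; z up its axis. None if absent.
- flask_3: Culture flask 3 of up to 4, all alike: conical, closed, 160 g; starts upright on the shaker between fence and clamp roller. Base 60 mm across, 105 mm tall: foot 0-10 mm up, cone narrowing to a 26 mm neck at 70 mm, orange screw cap 36 mm across from 80 to 105 mm up. Origin: centre of its underside; z up its axis. None if absent.
- flask_4: Culture flask 4 of up to 4, all alike: conical, closed, 160 g; starts upright on the shaker between fence and clamp roller. Base 60 mm across, 105 mm tall: foot 0-10 mm up, cone narrowing to a 26 mm neck at 70 mm, orange screw cap 36 mm across from 80 to 105 mm up. Origin: centre of its underside; z up its axis. None if absent.
Mind the look-alikes: they are no part of the job. Leave any yellow look-alike of the flask_3 alone.

How it is judged:
On the way, in this order (a step that is already met when the one before it is completed fails the run):
1. the power knob has clicked over to off (value of joint power_knob above 0.95 rad), for 0.2 s.
2. the clamp roller is slid back (value of joint power_knob above 0.95 rad and value of joint clamp_bar above 0.03 m), for 0.2 s.
3. every flask stands upright on the carrier's floor (all of step 2 and x of flask_1 in the frame of carrier between -0.07 and 0.07 m and y of flask_1 in the frame of carrier between -0.056 and 0.056 m and z of flask_1 in the frame of carrier between 0.004 and 0.016 m and angle between each of flask_1, flask_2, flask_3, flask_4's own z axis and vertical below 0.1 rad and x of flask_2 in the frame of carrier between -0.07 and 0.07 m and y of flask_2 in the frame of carrier between -0.056 and 0.056 m and z of flask_2 in the frame of carrier between 0.004 and 0.016 m and x of flask_3 in the frame of carrier between -0.07 and 0.07 m and y of flask_3 in the frame of carrier between -0.056 and 0.056 m and z of flask_3 in the frame of carrier between 0.004 and 0.016 m and x of flask_4 in the frame of carrier between -0.07 and 0.07 m and y of flask_4 in the frame of carrier between -0.056 and 0.056 m and z of flask_4 in the frame of carrier between 0.004 and 0.016 m), for 0.2 s.
4. the lid sits on the carrier, fully down (all of step 3 and horizontal distance between lid and carrier below 0.012 m and z of lid in the frame of carrier between 0.126 and 0.134 m and angle between lid's own z axis and vertical below 0.04 rad and angle between the x axis of lid and the x axis of carrier, either way round below 0.12 rad), for 0.3 s.
At the end, for the whole second after the job is handed in: The knob is at off (over 0.95 rad); the clamp roller is at least 30 mm back; every flask stands upright (within 0.1 rad) on the floor inside the carrier; the lid lies flat on the carrier (centred within 12 mm, square within 0.12 rad, within 4 mm of fully down); all at rest (all of step 4 and linear speed of each of flask_1, flask_2, flask_3, flask_4, lid below 0.03 m/s); the robot touches nothing.
It fails at once if a flask is tipped over (more than 0.7 rad from upright) (angle between any of flask_1, flask_2, flask_3, flask_4's own z axis and vertical above 0.7 rad).
It fails at once if a flask is dropped or thrown (faster than 1.2 m/s) (linear speed of any of flask_1, flask_2, flask_3, flask_4 above 1.2 m/s).
It fails at once if the tube rack or the carton is pushed aside (over 30 mm) (distance of any of tube_rack, kit_carton from where it was at the start of the episode above 0.03 m).
Of flask_1, flask_2, flask_3, flask_4 only 2 to 4 are there at a start; the rules pass over those that are not, and their reading is None.
At some moment in a run one of lid may be knocked a few centimetres aside while the robot is not near it.
It also fails if it takes over 210 s, if anything falls off the work surface, if the arm or the gripper's body presses on something with over 40 N, if the wrist force passes 120 N, or if a joint passes its speed limit or range.

## Working session

There is one attempt and no reset: what is moved stays moved. The work goes in short steps, Python scripts to look and compute and a tool call to move; the robot and the scene stay as the last step left them, time stands still between calls to the robot, and variables do not carry over. Pictures are saved under pics/ and viewed, and the job is handed in when it is done.

Besides the shell and the picture viewer there is one more tool, called after ">>>" by a JSON object that holds its "op" and its "data". send_rows: Moves the arm, as the interface text tells. Its arguments: {"type":"object","properties":{"motion":{"type":"array","items":{"type":"array"}},"jaw":{"type":"number"},"squeeze":{"type":"number"}},"required":["motion"]}

```bash
ls; mkdir -p pics
cat > h.py <<'E'
import sys; sys.path.insert(0,'.')
import numpy as np, cv2
from plant import monitor, eyes, ticket
from scipy.spatial.transform import Rotation as R
def snap(name,fn):
    s=monitor.read_state(); im=eyes.read_camera(name)
    cv2.imwrite('pics/'+fn+'.png',cv2.cvtColor(im,cv2.COLOR_RGB2BGR)); 
    np.save('/tmp/'+fn+'.npy',im)
    return im,s
def cam(name,s=None):
    m=eyes.camera_model(name)
    if 'mount' in m:
        T=np.eye(4);T[:3,:3]=R.from_rotvec(s['orientation']).as_matrix();T[:3,3]=s['tool_pos']
        return np.array(m['mtx']),m['k1'],T@np.array(m['mount'])
    return np.array(m['mtx']),m['k1'],np.array(m['cam_to_world'])
def ray(c,uv):
    K,k1,T=c
    uv=np.atleast_2d(np.array(uv,float)).reshape(-1,1,2)
    p=cv2.undistortPointsIter(uv,K,np.array([k1,0,0,0.]),None,None,(3,100,1e-10)).reshape(-1,2)
    d=np.c_[p,np.ones(len(p))]@T[:3,:3].T
    return T[:3,3],d
def onz(c,uv,z):
    o,d=ray(c,uv); return o+d*((z-o[2])/d[:,2])[:,None]
def proj(c,P):
    K,k1,T=c
    Ti=np.linalg.inv(T); P=np.atleast_2d(P)
    rv=cv2.Rodrigues(Ti[:3,:3])[0]
    return cv2.projectPoints(P.astype(float).reshape(-1,1,3),rv,Ti[:3,3],K,np.array([k1,0,0,0.]))[0].reshape(-1,2)
def tri(rays):
    A=np.zeros((3,3));b=np.zeros(3)
    for o,d in rays:
        d=np.ravel(d)/np.linalg.norm(d);M=np.eye(3)-np.outer(d,d);A+=M;b+=M@o
    return np.linalg.solve(A,b)
E
python3 - <<'E'
from h import *
for n in ['scene','side','wrist']:
    im,s=snap(n,n+'0'); m=eyes.camera_model(n); print(n,{k:np.round(v,4).tolist() for k,v in m.items()})
print(s)
E
```

```text
pics
scene {'mtx': [[481.7966, 0.0, 277.4369], [0.0, 481.7966, 222.2313], [0.0, 0.0, 1.0]], 'k1': 0.0563, 'cam_to_world': [[-0.0496, 0.5399, -0.8403, 1.6547], [0.9987, 0.0197, -0.0462, 0.0003], [-0.0084, -0.8415, -0.5402, 0.7827], [0.0, 0.0, 0.0, 1.0]]}
side {'mtx': [[486.7114, 0.0, 273.1108], [0.0, 486.7114, 215.067], [0.0, 0.0, 1.0]], 'k1': -0.1564, 'cam_to_world': [[0.997, -0.054, 0.0551, 0.5167], [-0.0767, -0.7735, 0.6292, -0.7748], [0.0086, -0.6315, -0.7753, 0.9801], [0.0, 0.0, 0.0, 1.0]]}
wrist {'mtx': [[307.4925, 0.0, 276.109], [0.0, 307.4925, 210.3675], [0.0, 0.0, 1.0]], 'k1': 0.0134, 'mount': [[-0.0004, -0.9627, -0.2705, 0.0748], [1.0, -0.0004, -0.0, -0.0002], [-0.0, -0.2705, 0.9627, -0.1665], [0.0, 0.0, 0.0, 1.0]]}
{'t': 0.1, 'q': array([-1.43141005e+00,  1.31095083e-01,  1.48914801e+00, -4.19496076e-06,
        1.52299082e+00, -8.54237542e-02]), 'dq': array([ 0.00023413, -0.00154523, -0.00206592, -0.00024962, -0.00152274,
        0.00069703]), 'joint_torque': array([-2.57375204e-04, -5.61343610e+01, -4.93100095e+01,  7.69166811e-02,
        2.90964375e-02, -5.04995853e-05]), 'tool_pos': array([ 0.1336891 , -0.58440185,  0.21769899]), 'orientation': array([-3.12013648e+00, -3.52203911e-01,  7.60909406e-05]), 'force': array([ 0.3794194 , -0.0453523 , -0.00705896]), 'wrist_torque': array([ 0.02267349,  0.01426605, -0.0128495 ]), 'opening': 0.09294405578987935}
```

View pics/scene0.png

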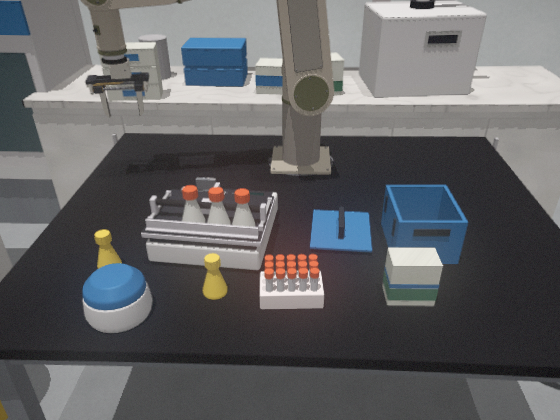

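View pics/side0.png

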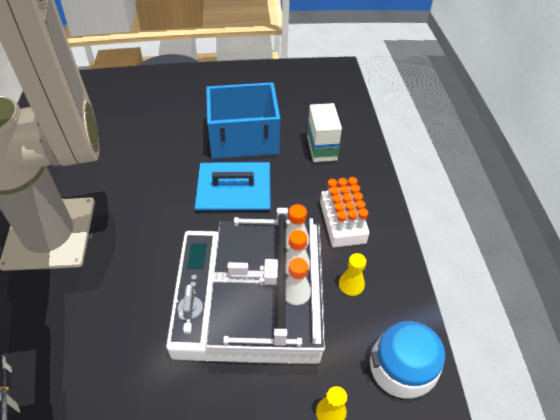

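View pics/wrist0.png

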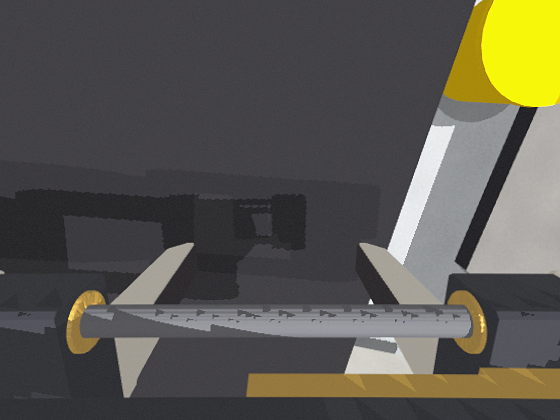

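Run:
```python
import cv2
a=cv2.imread('pics/side0.png')[200:370,160:340]; cv2.imwrite('pics/side0z.png',cv2.resize(a,None,fx=3.5,fy=3.5,interpolation=cv2.INTER_CUBIC))
a=cv2.imread('pics/side0.png')[75:220,185:385]; cv2.imwrite('pics/side0y.png',cv2.resize(a,None,fx=4,fy=4,interpolation=cv2.INTER_CUBIC))
a=cv2.imread('pics/scene0.png')[165:275,140:290]; cv2.imwrite('pics/scene0z.png',cv2.resize(a,None,fx=5,fy=5,interpolation=cv2.INTER_CUBIC))
```

```text
(no output)
```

View pics/side0z.png

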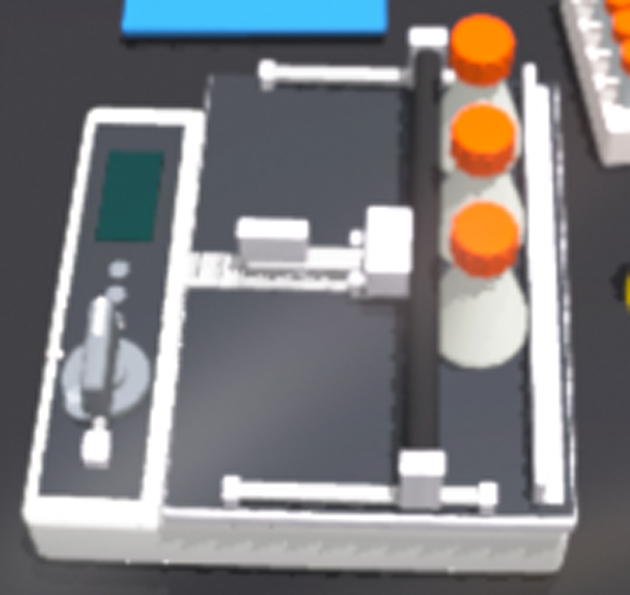

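View pics/side0y.png

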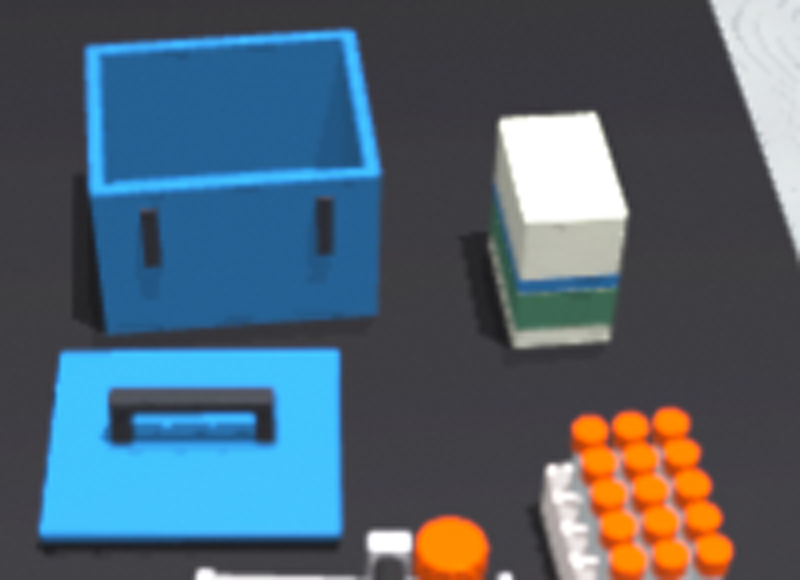

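View pics/scene0z.png

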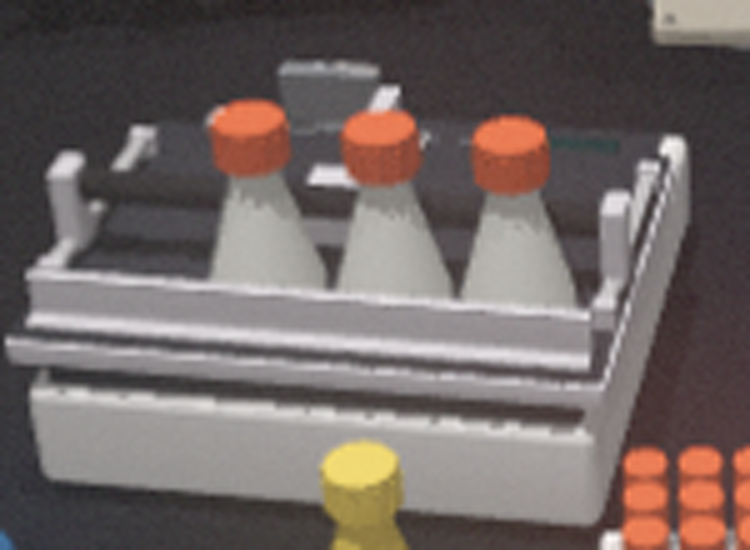

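Run:
```python
from h import *
C={n:cam(n) for n in('scene','side')}
cs={}
for n in C:
    im=np.load(f'/tmp/{n}0.npy'); h=cv2.cvtColor(im,cv2.COLOR_RGB2HSV)
    m=((h[...,0]<14)&(h[...,1]>150)&(h[...,2]>120)).astype(np.uint8)
    k,_,st,c=cv2.connectedComponentsWithStats(m)
    L=[(c[i],st[i,4]) for i in range(1,k) if st[i,4]>70]
    for x in L: print(n,x[0].round(1),x[1], onz(C[n],x[0],.2)[0].round(4))
def Z(p,ox,oy,s): return [p[0]/s+ox,p[1]/s+oy]
s=lambda p:Z(p,160,200,3.5)
y=lambda p:Z(p,185,75,4)
c=C['side']
for nm,p,z in [('ledgeNearL',(28,500),.074),('ledgeFarL',(88,110),.074),('platNearR',(575,518),.105),('platNearL',(163,512),.105),('platFarL',(208,77),.105),('fenceNear',(548,495),.131),('fenceFar',(533,68),.131),('knobbarA',(103,300),.123),('knobbarB',(93,385),.123),('disc',(105,377),.083)]:
    print(nm,onz(c,s(p),z)[0].round(4))
for nm,p,z in [('lidNL',(40,535),.02),('lidNR',(342,538),.02),('lidFR',(340,350),.02),('lidFL',(62,350),.02),('carNL',(92,192),.13),('carNR',(380,176),.13),('carFR',(356,30),.13),('carFL',(86,46),.13),('hL',(110,395),.062),('hR',(273,395),.062)]:
    print(nm,onz(c,y(p),z)[0].round(4))
```

```text
scene [189.5 191.6] 164 [ 0.6156 -0.2751  0.2   ]
scene [215.3 193.4] 150 [ 0.6223 -0.2095  0.2   ]
scene [241.6 195.3] 187 [ 0.6291 -0.1435  0.2   ]
scene [268.4 265.8] 175 [ 0.9072 -0.0593  0.2   ]
scene [279.7 265.9] 185 [ 0.9064 -0.0373  0.2   ]
scene [290.8 265.6] 180 [ 0.9046 -0.0156  0.2   ]
scene [302.  265.2] 170 [0.9024 0.0064 0.2   ]
scene [313.3 265.2] 165 [0.9017 0.0285 0.2   ]
side [347.4 197.3] 507 [ 0.7348 -0.104   0.2   ]
side [297.  216.1] 154 [ 0.6212 -0.148   0.2   ]
side [297.  244.3] 121 [ 0.6134 -0.2191  0.2   ]
side [297.7 273. ] 130 [ 0.6077 -0.2857  0.2   ]
ledgeNearL [ 0.3455 -0.3543  0.074 ]
ledgeFarL [ 0.3715 -0.0745  0.074 ]
platNearR [ 0.6517 -0.3998  0.105 ]
platNearL [ 0.4263 -0.3801  0.105 ]
platFarL [ 0.4545 -0.0765  0.105 ]
fenceNear [ 0.635  -0.3966  0.131 ]
fenceFar [ 0.6635 -0.1044  0.131 ]
knobbarA [ 0.3928 -0.2529  0.123 ]
knobbarB [ 0.3885 -0.3085  0.123 ]
disc [ 0.3895 -0.2818  0.083 ]
lidNL [0.3857 0.0393 0.02  ]
lidNR [0.5797 0.0232 0.02  ]
lidFR [0.5908 0.1939 0.02  ]
lidFL [0.3966 0.2078 0.02  ]
carNL [0.4271 0.2452 0.13  ]
carNR [0.6214 0.2479 0.13  ]
carFR [0.6183 0.4161 0.13  ]
carFL [0.4203 0.411  0.13  ]
hL [0.4342 0.1205 0.062 ]
hR [0.5408 0.1129 0.062 ]
```

```bash
cat >> h.py <<'E'
def phi(s): 
    m=R.from_rotvec(s['orientation']).as_matrix(); return np.degrees(np.arctan2(m[1,0],m[0,0]))
def go(P,f=None,s=None):
    s=s or monitor.read_state(); m=R.from_rotvec(s['orientation']).as_matrix()
    d=m.T@(np.array(P)-s['tool_pos']); p=phi(s)
    tw=0 if f is None else (-(f-p)+180)%360-180
    print('t',round(s['t'],2),'pos',s['tool_pos'].round(4),'phi',round(p,2),'f',s['force'].round(1),'open',round(s['opening'],4)); print('shift mm',(d*1000).round(1),'twist',round(tw,2),'rows>=',round(max(np.linalg.norm(d)/.0625,abs(tw)/10.7),1))
E
python3 - <<'E'
from h import *
go([.45,-.26,.40],84.7)
C={n:cam(n) for n in('scene','side')}
for a,b in [((189.5,191.6),(297.7,273)),((215.3,193.4),(297,244.3)),((241.6,195.3),(297,216.1))]:
    print(tri([ray(C['scene'],a),ray(C['side'],b)]).round(4))
print(onz(C['side'],(237.7,268.6),.141))
E
```

```text
t 0.15 pos [ 0.1337 -0.5845  0.2178] phi 12.88 f [ 0.3 -0.2 -0.5] open 0.093
shift mm [ 380.7 -246.1 -181.8] twist -71.82 rows>= 7.8
[ 0.6074 -0.2794  0.1938]
[ 0.6136 -0.2128  0.1938]
[ 0.6217 -0.1445  0.1957]
[[ 0.49327894 -0.22956993  0.141     ]]
```

>>> {"op": "send_rows", "data": {"motion": [[[0.0,0.0,-0.06],0],[[0.05,-0.03,-0.1],-10],[[0.1,-0.06,-0.12],-20],[[0.14,-0.09,-0.14],-30],[[0.18,-0.12,-0.16],-40],[[0.23,-0.15,-0.18],-50],[[0.28,-0.18,-0.18],-60],[[0.33,-0.21,-0.18],-70],[[0.38,-0.246,-0.182],-71.8],[[0.381,-0.246,-0.182],-71.8],[[0.381,-0.246,-0.182],-71.8],[[0.381,-0.246,-0.182],-71.8]]}}

```text
t: 1.65
tool_pos: [0.4495, -0.2613, 0.4005]
orientation: [-2.324, -2.113, 0.001]
force: [-0.7, -0.2, -0.4]
opening: 0.0933
```

Run:
```python
from h import *
im,s=snap('wrist','w1'); print(s['t'],s['tool_pos'],phi(s),s['q'].round(3),np.abs(s['dq']).max()); 
c=cam('wrist',s); np.save('/tmp/w1_T.npy',c[2])
```

```text
1.65 [ 0.44950208 -0.26130216  0.40050027] 84.55872251097156 [-0.625 -0.086  1.38  -0.     1.848 -0.53 ] 0.008746123139640133
```

View pics/w1.png

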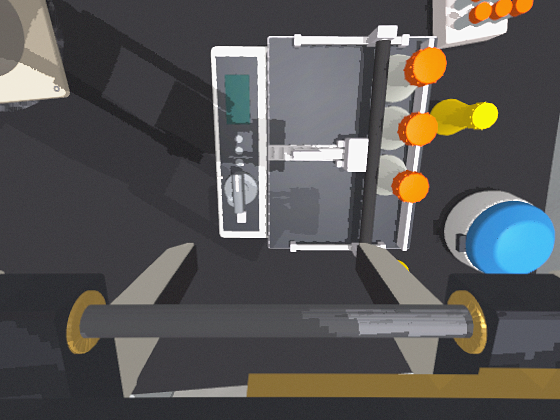

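Run:
```python
import cv2
a=cv2.imread('pics/w1.png')[25:255,205:445]; cv2.imwrite('pics/w1z.png',cv2.resize(a,(720,690)[:2],interpolation=cv2.INTER_CUBIC)[:600])
a=cv2.imread('pics/w1.png')[130:255,205:405]; cv2.imwrite('pics/w1y.png',cv2.resize(a,None,fx=4,fy=4,interpolation=cv2.INTER_CUBIC))
```

```text
(no output)
```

View pics/w1z.png

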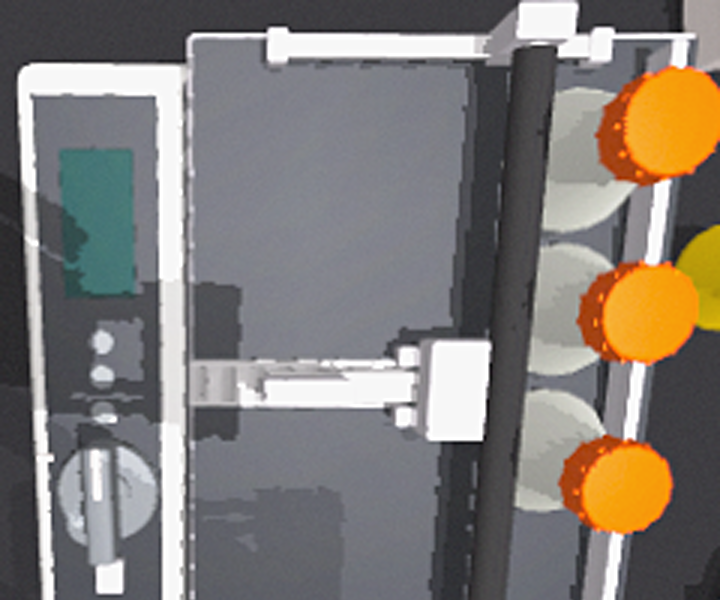

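View pics/w1y.png

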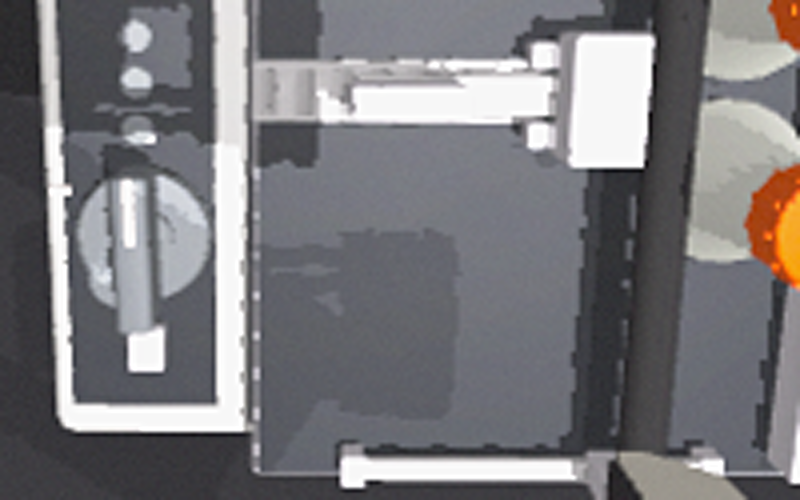

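Run:
```python
from h import *
m=eyes.camera_model('wrist'); c=(np.array(m['mtx']),m['k1'],np.load('/tmp/w1_T.npy'))
im=np.load('/tmp/w1.npy')
a=onz(c,(267.7,36.7),.105)[0];b=onz(c,(268.3,248.5),.105)[0]
print('plat',a,b,np.degrees(np.arctan2(-(a-b)[0],(a-b)[1])),np.linalg.norm(a-b))
print('disc',onz(c,(240.75,190),.083)[0]); print('bar',onz(c,(239,192.8),.123)[0])
print('barends',onz(c,[(205+134/4,130+178/4),(205+138/4,130+330/4)],.123))
h=cv2.cvtColor(im,cv2.COLOR_RGB2HSV)
mk=((h[...,0]<22)&(h[...,1]>150)&(h[...,2]>225)).astype(np.uint8)
mk=cv2.morphologyEx(mk,cv2.MORPH_OPEN,np.ones((3,3)))
k,_,st,cc=cv2.connectedComponentsWithStats(mk)
L=[]
for i in range(1,k):
    if st[i,4]>300: p=onz(c,cc[i],.21)[0]; print('cap',cc[i].round(1),st[i],p.round(4)); L.append(p)
print('tab',onz(c,[(205+(352)/4,130+82/4),(205+462/4,130+82/4),(205+352/4,130+122/4)],.1565))
print('cliphousing', onz(c,[(205+570/4,130+35/4),(205+570/4,130+165/4)],.15))
```

```text
plat [ 0.4556599  -0.07372537  0.105     ] [ 0.42518976 -0.37831667  0.105     ] -5.712643428902141 0.3061115648065084
disc [ 0.39000826 -0.28272905  0.083     ]
bar [ 0.39238391 -0.27870227  0.123     ]
barends [[ 0.39513719 -0.25168476  0.123     ]
 [ 0.3892645  -0.30880337  0.123     ]]
cap [429.1  65.2] [413  48  34  37 961] [ 0.6231 -0.1428  0.21  ]
cap [421.3 128.9] [406 113  32  33 828] [ 0.6173 -0.2076  0.21  ]
cap [413.3 187.7] [399 173  30  30 697] [ 0.6103 -0.2741  0.21  ]
tab [[ 0.47511006 -0.22210447  0.1565    ]
 [ 0.51106431 -0.22556013  0.1565    ]
 [ 0.47406513 -0.23510829  0.1565    ]]
cliphousing [[ 0.54823219 -0.21435475  0.15      ]
 [ 0.54687626 -0.25742732  0.15      ]]
```

Run:
```python
from h import *
go([.3915,-.2805,.20],84.4)
```

```text
t 1.7 pos [ 0.4495 -0.2614  0.4006] phi 84.54 f [ 1.5 -0.1 -0.1] open 0.0929
shift mm [-24.5 -55.8 200.6] twist 0.14 rows>= 3.4
```

>>> {"op": "send_rows", "data": {"motion": [[[-0.01,-0.025,0.03],0],[[-0.02,-0.045,0.08],0],[[-0.0245,-0.056,0.13],0],[[-0.0245,-0.056,0.17],0],[[-0.0245,-0.056,0.2],0],[[-0.0245,-0.056,0.2],0],[[-0.0245,-0.056,0.2],0]], "jaw": 0.04, "squeeze": 45}}

```text
t: 2.58
tool_pos: [0.3924, -0.2803, 0.2022]
orientation: [2.322, 2.113, 0.0]
force: [-1.0, 0.4, 0.2]
opening: 0.04
```

Run:
```python
from h import *
go([.3915,-.2805,.094],84.4)
im,s=snap('wrist','w2')
snap('side','s2')
```

```text
t 2.58 pos [ 0.3924 -0.2803  0.2022] phi 84.61 f [-1.   0.4  0.2] open 0.04
shift mm [-1.000e-01 -1.000e+00  1.082e+02] twist 0.21 rows>= 1.7
```

View pics/w2.png

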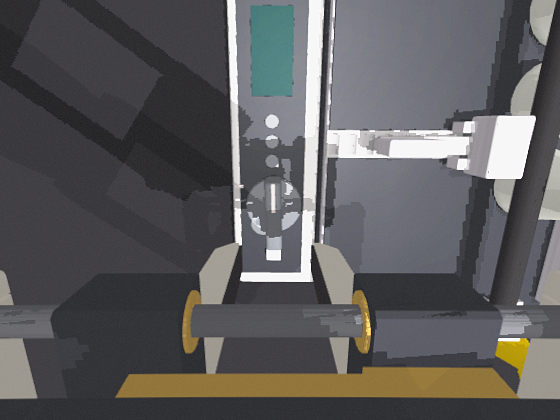

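>>> {"op": "send_rows", "data": {"motion": [[[0.0,-0.001,0.03],0.2],[[0.0,-0.001,0.06],0.2],[[0.0,-0.001,0.085],0.2],[[0.0,-0.001,0.1],0.2],[[0.0,-0.001,0.108],0.2],[[0.0,-0.001,0.108],0.2]]}}

```text
t: 3.42
tool_pos: [0.3915, -0.2795, 0.093]
orientation: [2.326, 2.112, -0.0]
force: [-0.2, -0.2, 0.9]
opening: 0.0399
```

>>> {"op": "send_rows", "data": {"motion": [[[0.0,0.0,0.0],0],[[0.0,0.0,0.0],0],[[0.0,0.0,0.0],0],[[0.0,0.0,0.0],0],[[0.0,0.0,0.0],0]], "jaw": 0.0}}

```text
t: 4.05
tool_pos: [0.3903, -0.2793, 0.0931]
orientation: [-2.325, -2.111, 0.002]
force: [-7.8, 2.3, 7.1]
opening: 0.0139
```

>>> {"op": "send_rows", "data": {"motion": [[[0,-0.001,0],-5],[[0,-0.001,0],-10],[[0,-0.001,0],-15],[[0,-0.001,0],-20],[[0,-0.001,0],-25],[[0,-0.001,0],-30],[[0,-0.001,0],-35],[[0,-0.001,0],-40],[[0,-0.001,0],-46],[[0,-0.001,0],-52],[[0,-0.001,0],-57],[[0,-0.001,0],-60]]}}

```text
t: 5.55
tool_pos: [0.389, -0.2798, 0.0931]
orientation: [-0.955, -2.991, 0.003]
force: [-8.5, -1.7, 6.5]
opening: 0.014
```

Run:
```python
from h import *
s=monitor.read_state();print(phi(s),s['force'],s['wrist_torque'],s['opening'],s['tool_pos'])
```

```text
144.59319123772482 [-8.50757497 -1.69595867  6.53591682] [-0.23132231  1.42793217  0.01613193] 0.013995131930581436 [ 0.38903429 -0.27983434  0.09312195]
```

>>> {"op": "send_rows", "data": {"motion": [[[0,0,0],0],[[0,0,0],0],[[0,0,0],0],[[0,0,-0.03],0],[[0,0,-0.07],0],[[0,0,-0.12],0],[[0,0,-0.17],0],[[0,0,-0.2],0],[[0,0,-0.2],0]], "jaw": 0.04}}

```text
t: 6.68
tool_pos: [0.3915, -0.2801, 0.2957]
orientation: [0.957, 2.987, -0.003]
force: [-0.4, -0.0, -0.1]
opening: 0.0402
```

Run:
```python
from h import *
im,s=snap('side','s3')
cv2.imwrite('pics/s3z.png',cv2.resize(cv2.imread('pics/s3.png')[200:370,160:340],None,fx=3.5,fy=3.5,interpolation=cv2.INTER_CUBIC))
im,s=snap('wrist','w3')
go([.491,-.229,.2],-5.6)
```

```text
t 6.78 pos [ 0.3903 -0.279   0.2918] phi 144.48 f [ 0.7  0.3 -0.5] open 0.0404
shift mm [-52.9  99.2  91.8] twist 150.08 rows>= 14.0
```

View pics/s3z.png

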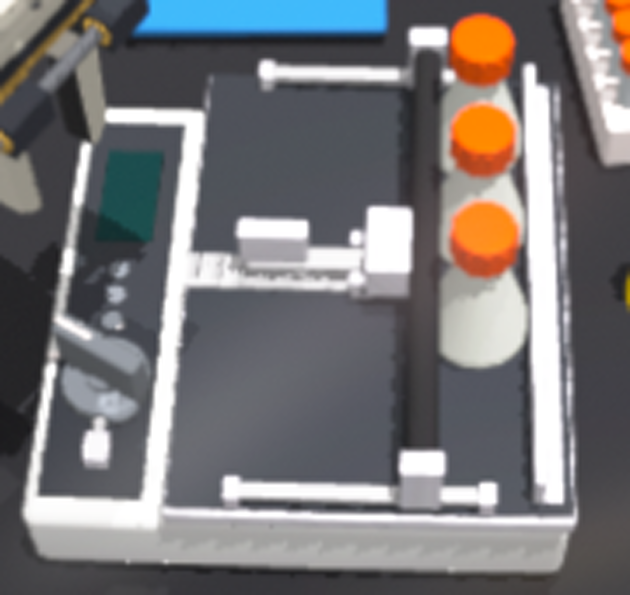

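View pics/w3.png

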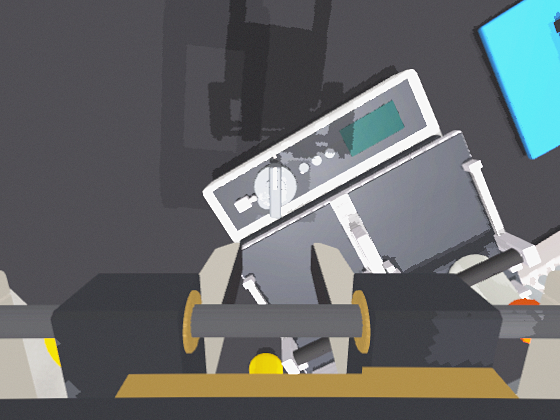

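Run:
```python
from h import *
go([.492,-.2295,.24],174.4)
```

```text
t 6.78 pos [ 0.3903 -0.279   0.2918] phi 144.48 f [ 0.7  0.3 -0.5] open 0.0404
shift mm [-54.   99.4  51.8] twist -29.92 rows>= 2.8
```

>>> {"op": "send_rows", "data": {"motion": [[[-0.015,0.03,0],-8],[[-0.03,0.06,0.01],-16],[[-0.045,0.085,0.03],-24],[[-0.054,0.099,0.052],-29.9],[[-0.054,0.099,0.052],-29.9],[[-0.054,0.099,0.052],-29.9],[[-0.054,0.099,0.052],-29.9]], "jaw": 0.05}}

```text
t: 7.65
tool_pos: [0.4916, -0.2306, 0.2417]
orientation: [0.157, 3.136, -0.001]
force: [-0.3, 0.5, -0.1]
opening: 0.0499
```

Run:
```python
from h import *
im,s=snap('wrist','w4');print(s['t'],s['tool_pos'],phi(s)); c=cam('wrist',s);np.save('/tmp/w4_T.npy',c[2])
print(proj(c,[[.492,-.2295,.141],[.492,-.2295,.1565]]))
```

```text
7.65 [ 0.49161281 -0.23059248  0.24165638] 174.25902749919135
[[277.40892882 210.93130901]
 [277.4711278  215.90098995]]
```

View pics/w4.png

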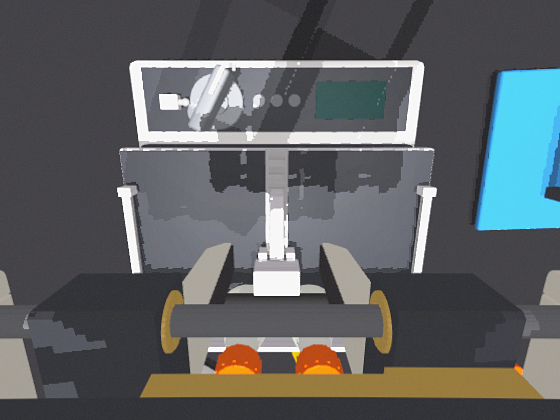

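Run:
```python
import cv2
a=cv2.imread('pics/w4.png')[140:300,200:350]; cv2.imwrite('pics/w4z.png',cv2.resize(a,None,fx=3.7,fy=3.7,interpolation=cv2.INTER_CUBIC))
```

```text
(no output)
```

View pics/w4z.png

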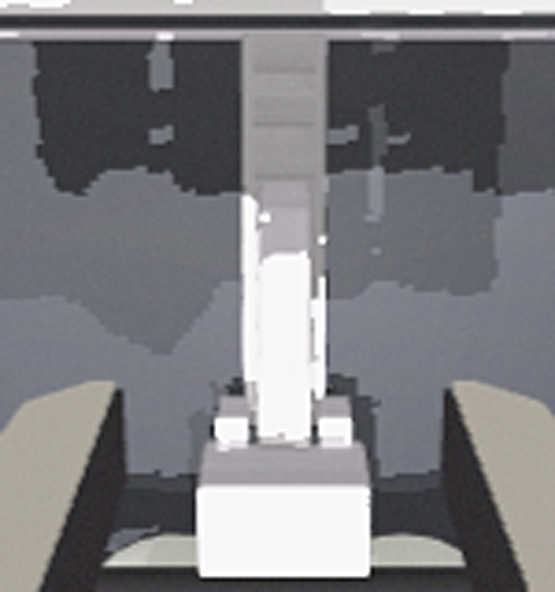

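Run:
```python
from h import *
m=eyes.camera_model('wrist'); c=(np.array(m['mtx']),m['k1'],np.load('/tmp/w4_T.npy'))
print(onz(c,[(277,208.4),(277,248)],.1565)); print(onz(c,[(277,189.2)],.126))
go([.492,-.23,.122],174.4)
```

```text
[[ 0.48534415 -0.22923834  0.1565    ]
 [ 0.52133074 -0.23284056  0.1565    ]]
[[ 0.47519781 -0.22815694  0.126     ]]
t 7.7 pos [ 0.4917 -0.2306  0.2417] phi 174.27 f [ 0.4  0.8 -0.1] open 0.0502
shift mm [-1.000e-01  8.000e-01  1.197e+02] twist -0.13 rows>= 1.9
```

Run:
```python
from h import *
c=cam('side')
s=lambda p:(p[0]/3.5+160,p[1]/3.5+200)
print(onz(c,[s((238,220)),s((308,222))],.1565)); print(onz(c,[s((239,260)),s((307,263))],.1255))
c=cam('scene')
s=lambda p:(p[0]/5+140,p[1]/5+165)
print(onz(c,[s((281,65)),s((380,65))],.1565))
```

```text
[[ 0.47455084 -0.2244985   0.1565    ]
 [ 0.51490792 -0.22864946  0.1565    ]]
[[ 0.47296359 -0.23213681  0.1255    ]
 [ 0.51293218 -0.23695001  0.1255    ]]
[[ 0.45927414 -0.29277164  0.1565    ]
 [ 0.45723047 -0.23718688  0.1565    ]]
```

>>> {"op": "send_rows", "data": {"motion": [[[-0.003,0.0,0.03],0],[[-0.003,0.0,0.06],0],[[-0.003,0.0,0.085],0],[[-0.003,0.0,0.105],0],[[-0.003,0.0,0.118],0],[[-0.003,0.0,0.118],0]]}}

```text
t: 8.45
tool_pos: [0.4943, -0.2301, 0.122]
orientation: [-0.154, -3.137, -0.001]
force: [-0.7, 0.4, -0.8]
opening: 0.0505
```

>>> {"op": "send_rows", "data": {"motion": [[[0,0,0],0],[[0,0,0],0],[[0,0,0],0],[[0,0,0],0],[[0,0,0],0]], "jaw": 0.0, "squeeze": 20}}

```text
t: 9.07
tool_pos: [0.4949, -0.2307, 0.1229]
orientation: [0.154, 3.137, -0.001]
force: [-0.3, -2.2, 1.7]
opening: 0.0127
```

Run:
```python
from h import *
snap('side','s4')
cv2.imwrite('pics/s4z.png',cv2.resize(cv2.imread('pics/s4.png')[200:370,160:340],None,fx=3.5,fy=3.5,interpolation=cv2.INTER_CUBIC))
```

```text
(no output)
```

View pics/s4z.png

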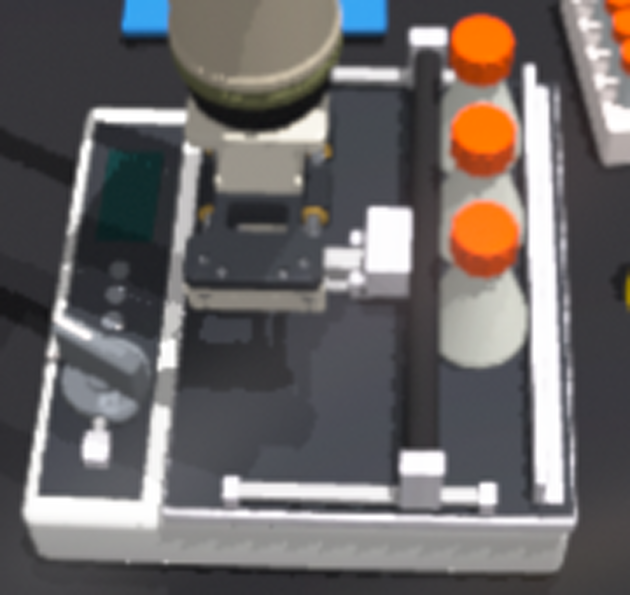

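>>> {"op": "send_rows", "data": {"motion": [[[-0.002,0,-0.004],0],[[-0.004,0,-0.008],0],[[-0.007,0,-0.012],0],[[-0.009,0,-0.015],0],[[-0.009,0,-0.015],0]]}}

```text
t: 9.75
tool_pos: [0.5012, -0.2313, 0.1367]
orientation: [-0.155, -3.132, -0.001]
force: [-10.8, -3.6, 0.9]
opening: 0.0128
```

>>> {"op": "send_rows", "data": {"motion": [[[0.004,0,0],0],[[0.009,0,0],0],[[0.014,0,0],0],[[0.019,0,0],0],[[0.024,0,0],0],[[0.029,0,0],0],[[0.034,0,0],0],[[0.039,0,0],0],[[0.043,0,0],0],[[0.044,0,0],0],[[0.044,0,0],0]]}}

```text
t: 11.12
tool_pos: [0.4602, -0.2271, 0.1377]
orientation: [0.154, 3.137, -0.001]
force: [1.8, -5.0, -2.9]
opening: 0.0129
```

Run:
```python
from h import *
snap('side','s5')
cv2.imwrite('pics/s5z.png',cv2.resize(cv2.imread('pics/s5.png')[200:370,160:340],None,fx=3.5,fy=3.5,interpolation=cv2.INTER_CUBIC))
```

```text
(no output)
```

View pics/s5z.png

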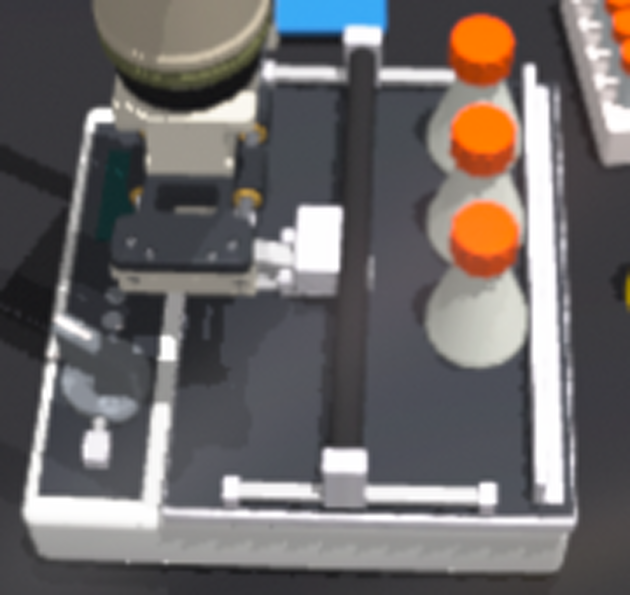

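>>> {"op": "send_rows", "data": {"motion": [[[0,0,0],0],[[0,0,0],0],[[0,0,0],0],[[0,0,-0.02],0],[[0,0,-0.06],0],[[0,0,-0.12],0],[[0,0,-0.18],0],[[0,0,-0.2],0]], "jaw": 0.05}}

```text
t: 12.18
tool_pos: [0.4612, -0.2273, 0.3429]
orientation: [0.153, 3.132, -0.005]
force: [-0.3, 0.0, 0.2]
opening: 0.0499
```

Run:
```python
from h import *
go([.56,-.30,.34],84.4)
```

```text
t 12.18 pos [ 0.4612 -0.2273  0.3429] phi 174.4 f [-0.3  0.   0.2] open 0.0499
shift mm [-105.4  -62.6    3.7] twist 90.0 rows>= 8.4
```

Move to a viewpoint over the flasks (camera at +y of the tool).

>>> {"op": "send_rows", "data": {"motion": [[[-0.012,-0.007,0],10],[[-0.024,-0.014,0],20],[[-0.036,-0.021,0],30],[[-0.048,-0.028,0],40],[[-0.06,-0.036,0],50],[[-0.072,-0.043,0],60],[[-0.084,-0.05,0],70],[[-0.096,-0.057,0],80],[[-0.105,-0.063,0.003],90],[[-0.105,-0.063,0.003],90],[[-0.105,-0.063,0.003],90]]}}

```text
t: 13.55
tool_pos: [0.5581, -0.2995, 0.3346]
orientation: [-2.323, -2.114, -0.0]
force: [-0.6, 1.2, -0.7]
opening: 0.05
```

```bash
cat > caps.py <<'E'
from h import *
import sys
fn=sys.argv[1]
im,s=snap('wrist',fn);print(s['t'],s['tool_pos'],phi(s)); c=cam('wrist',s);np.save(f'/tmp/{fn}_T.npy',c[2])
h=cv2.cvtColor(im,cv2.COLOR_RGB2HSV)
mk=((h[...,0]<22)&(h[...,1]>150)&(h[...,2]>225)).astype(np.uint8)
mk=cv2.morphologyEx(mk,cv2.MORPH_OPEN,np.ones((3,3)))
k,_,st,cc=cv2.connectedComponentsWithStats(mk)
for i in range(1,k):
    if st[i,4]>300: print('cap',cc[i].round(1),st[i],onz(c,cc[i],float(sys.argv[2]))[0].round(4))
E
python3 caps.py w5 .21
```

```text
13.55 [ 0.55810872 -0.29952251  0.33464903] 84.61287009363365
cap [336.9  16.6] [ 316    0   42   39 1317] [ 0.6232 -0.1443  0.21  ]
cap [338.8  95.6] [319  78  33  42 690] [ 0.6225 -0.2059  0.21  ]
cap [328.7 173.4] [311 153  36  39 987] [ 0.6103 -0.2745  0.21  ]
```

View pics/w5.png

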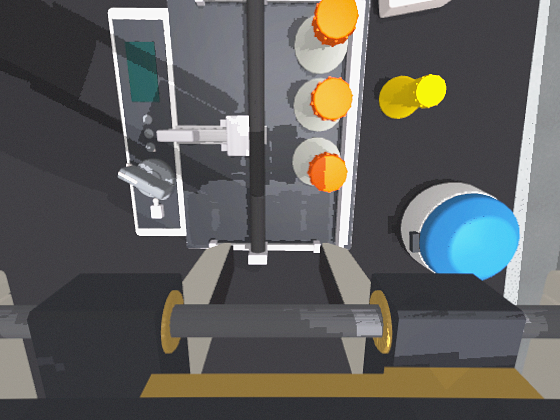

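Run:
```python
from h import *
go([.6103,-.2743,.1785],84.4)
```

```text
t 13.6 pos [ 0.5581 -0.2995  0.3349] phi 84.57 f [ 0.6 -0.1 -0.1] open 0.0502
shift mm [ 30.   49.6 156.4] twist 0.17 rows>= 2.7
```

>>> {"op": "send_rows", "data": {"motion": [[[0.015,0.025,0.02],0.2],[[0.03,0.05,0.05],0.2],[[0.03,0.05,0.09],0.2],[[0.03,0.05,0.12],0.2],[[0.03,0.05,0.145],0.2],[[0.03,0.05,0.156],0.2],[[0.03,0.05,0.156],0.2],[[0.03,0.05,0.156],0.2]], "jaw": 0.06}}

```text
t: 14.6
tool_pos: [0.6116, -0.2752, 0.1804]
orientation: [2.329, 2.105, 0.001]
force: [0.2, 0.9, 0.3]
opening: 0.0603
```

>>> {"op": "send_rows", "data": {"motion": [[[0,0,0],0],[[0,0,0],0],[[0,0,0],0],[[0,0,0],0]], "jaw": 0.0, "squeeze": 15}}

```text
t: 15.1
tool_pos: [0.6111, -0.275, 0.179]
orientation: [2.331, 2.105, 0.0]
force: [-0.8, 0.2, 1.8]
opening: 0.0359
```

Run:
```python
from h import *
im,s=snap('wrist','w6');go([.6103,-.2743,.1785],84.4)
```

```text
t 15.15 pos [ 0.6111 -0.275   0.179 ] phi 84.18 f [-0.7 -0.2  1.9] open 0.0358
shift mm [ 0.6 -0.8  0.5] twist -0.22 rows>= 0.0
```

View pics/w6.png

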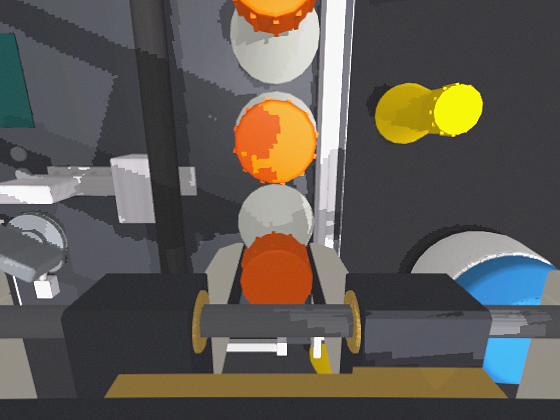

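>>> {"op": "send_rows", "data": {"motion": [[[0,0,-0.01],0],[[0,0,-0.04],0],[[0,0,-0.08],0],[[0,0,-0.12],0],[[0,0,-0.15],0],[[0,0,-0.16],0],[[0,0,-0.16],0]]}}

```text
t: 16.02
tool_pos: [0.6111, -0.275, 0.3387]
orientation: [2.331, 2.105, 0.0]
force: [-0.7, 0.6, -3.0]
opening: 0.0359
```

Run:
```python
from h import *
go([.52,.22,.34],91)
```

```text
t 16.02 pos [ 0.6111 -0.275   0.3387] phi 84.18 f [-0.7  0.6 -3. ] open 0.0359
shift mm [ 483.2 -140.9   -1.5] twist -6.82 rows>= 8.1
```

>>> {"op": "send_rows", "data": {"motion": [[[0.02,-0.006,0],0],[[0.06,-0.018,0],-1],[[0.11,-0.032,0],-2],[[0.165,-0.048,0],-3],[[0.22,-0.064,0],-4],[[0.275,-0.08,0],-5],[[0.33,-0.096,0],-6],[[0.38,-0.111,0],-6.8],[[0.425,-0.124,0],-6.8],[[0.46,-0.134,0],-6.8],[[0.48,-0.14,0],-6.8],[[0.483,-0.141,0],-6.8]]}}

```text
t: 17.52
tool_pos: [0.5191, 0.2205, 0.3373]
orientation: [-2.2, -2.241, 0.003]
force: [-1.1, -0.5, -1.5]
opening: 0.0357
```

>>> {"op": "send_rows", "data": {"motion": [[[0,0,0],0],[[0,0,0],0]]}}

```text
t: 17.77
tool_pos: [0.5201, 0.2187, 0.3386]
orientation: [2.204, 2.238, -0.0]
force: [0.9, 0.8, -0.9]
opening: 0.0358
```

Run:
```python
from h import *
im,s=snap('wrist','w7');go([.52,.22,.34],91); np.save('/tmp/w7_T.npy',cam('wrist',s)[2])
```

```text
t 17.82 pos [0.5201 0.2188 0.3386] phi 90.89 f [ 0.1 -0.7 -1.4] open 0.0358
shift mm [ 1.2 -0.1 -1.4] twist -0.11 rows>= 0.0
```

View pics/w7.png

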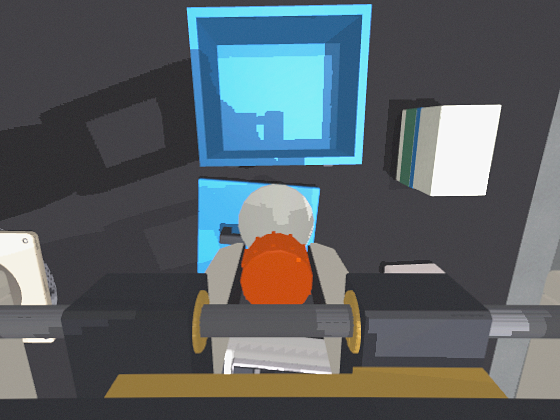

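Run:
```python
from h import *
m=eyes.camera_model('wrist'); c=(np.array(m['mtx']),m['k1'],np.load('/tmp/w7_T.npy'))
P=onz(c,[(187.5,8.5),(371,5.5),(363,162.5),(202,165)],.13)[:,:2]; print(P, P.mean(0), np.degrees(np.arctan2(*(P[1]-P[0])[::-1])),np.degrees(np.arctan2(*(P[2]-P[3])[::-1])), [np.linalg.norm(P[i]-P[(i+1)%4]) for i in range(4)])
cen=P.mean(0); cen=(cen*2+np.array([.5218,.330]))/3; print('cen',cen)
np.save('/tmp/car.npy',cen)
a=np.radians(1.2); Rm=np.array([[np.cos(a),-np.sin(a)],[np.sin(a),np.cos(a)]])
for q in [(42,36),(-42,36),(42,-36),(-42,-36)]: print(q,cen+Rm@np.array(q)/1000)
```

```text
[[0.42263705 0.40992119]
 [0.61740486 0.41562322]
 [0.62461261 0.25028178]
 [0.42929969 0.24432008]] [0.52348855 0.33003657] 1.6769164199267894 1.7483443776739265 [np.float64(0.19485125638303588), np.float64(0.16549847736317114), np.float64(0.19540388455529387), np.float64(0.1657350866087907)]
cen [0.5229257  0.33002438]
(42, 36) [0.56416256 0.36689606]
(-42, 36) [0.48018099 0.3651369 ]
(42, -36) [0.56567042 0.29491185]
(-42, -36) [0.48168884 0.29315269]
```

Run:
```python
from h import *
go([.5639,.3673,.15],91.8)
```

```text
t 17.82 pos [0.5201 0.2188 0.3386] phi 90.89 f [ 0.1 -0.7 -1.4] open 0.0358
shift mm [147.8  46.1 188.6] twist -0.91 rows>= 3.9
```

>>> {"op": "send_rows", "data": {"motion": [[[0.03,0.01,0.0],-0.5],[[0.08,0.025,0.02],-1],[[0.125,0.04,0.04],-1],[[0.147,0.046,0.05],-1],[[0.147,0.046,0.08],-1],[[0.147,0.046,0.12],-1],[[0.147,0.046,0.16],-1],[[0.147,0.046,0.19],-1],[[0.147,0.046,0.19],-1],[[0.147,0.046,0.19],-1]]}}

```text
t: 19.08
tool_pos: [0.5642, 0.3676, 0.1504]
orientation: [2.183, 2.258, 0.003]
force: [0.6, 0.0, -1.4]
opening: 0.0358
```

Run:
```python
from h import *
go([.5639,.3673,.083],91.8)
snap('side','s6')
cv2.imwrite('pics/s6z.png',cv2.resize(cv2.imread('pics/s6.png')[60:260,170:370],None,fx=3,fy=3,interpolation=cv2.INTER_CUBIC))
```

```text
t 19.07 pos [0.5642 0.3676 0.1504] phi 91.94 f [ 0.6  0.  -1.4] open 0.0358
shift mm [-0.4 -0.4 67.4] twist 0.14 rows>= 1.1
```

View pics/s6z.png

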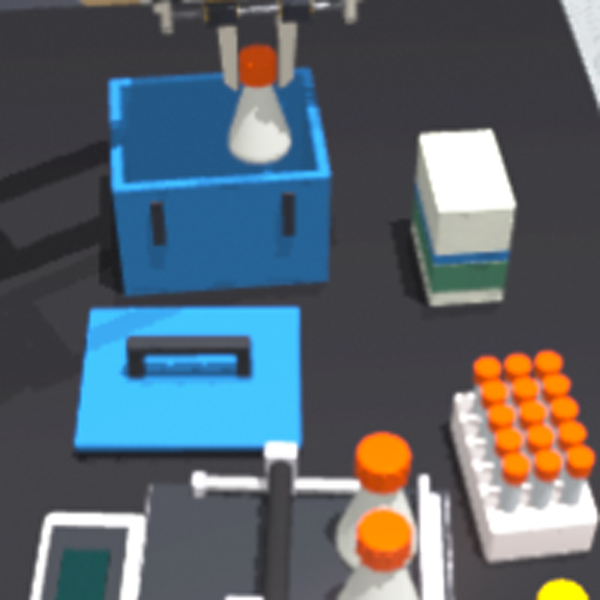

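>>> {"op": "send_rows", "data": {"motion": [[[0,0,0.02],0],[[0,0,0.04],0],[[0,0,0.053],0],[[0,0,0.059],0],[[0,0,0.062],0],[[0,0,0.064],0],[[0,0,0.066],0],[[0,0,0.067],0],[[0,0,0.067],0]]}}

```text
t: 20.25
tool_pos: [0.5638, 0.3679, 0.0832]
orientation: [2.182, 2.259, 0.002]
force: [-1.6, -2.6, 5.1]
opening: 0.0357
```

Run:
```python
from h import *
go([.5639,.3673,.083],91.8)
```

```text
t 20.25 pos [0.5638 0.3679 0.0832] phi 91.98 f [-1.6 -2.6  5.1] open 0.0357
shift mm [-0.6  0.1  0.2] twist 0.18 rows>= 0.0
```

>>> {"op": "send_rows", "data": {"motion": [[[0,0,0],0],[[0,0,0],0],[[0,0,0],0],[[0,0,-0.02],0],[[0,0,-0.06],0],[[0,0,-0.11],0],[[0,0,-0.16],0],[[0,0,-0.2],0],[[0,0,-0.21],0]], "jaw": 0.052}}

```text
t: 21.38
tool_pos: [0.5645, 0.3685, 0.2977]
orientation: [2.181, 2.258, 0.012]
force: [0.4, 0.2, -0.0]
opening: 0.052
```

Run:
```python
from h import *
go([.617,-.209,.29],84.4)
```

```text
t 21.38 pos [0.5645 0.3685 0.2977] phi 91.98 f [ 0.4  0.2 -0. ] open 0.052
shift mm [-579.    32.4    5.8] twist 7.58 rows>= 9.3
```

>>> {"op": "send_rows", "data": {"motion": [[[-0.03,0.002,0],0],[[-0.085,0.005,0],1],[[-0.145,0.008,0],2],[[-0.205,0.011,0],3],[[-0.265,0.014,0],4],[[-0.325,0.018,0],5],[[-0.385,0.021,0],6],[[-0.445,0.025,0],7],[[-0.5,0.028,0],7.6],[[-0.545,0.031,0],7.6],[[-0.57,0.032,0],7.6],[[-0.579,0.032,0],7.6]]}}

```text
t: 22.88
tool_pos: [0.6149, -0.2105, 0.2909]
orientation: [-2.328, -2.108, 0.0]
force: [-0.0, 0.4, -0.8]
opening: 0.0523
```

>>> {"op": "send_rows", "data": {"motion": [[[0,0,0],0],[[0,0,0],0]], "jaw": 0.06}}

```text
t: 23.12
tool_pos: [0.6154, -0.2082, 0.2919]
orientation: [-2.326, -2.112, -0.001]
force: [-0.6, -0.0, 0.3]
opening: 0.0598
```

```bash
python3 caps.py w8 .21
python3 - <<'E'
from h import *
go([.617,-.209,.1785],84.4)
E
```

```text
23.125 [ 0.61540428 -0.20823911  0.29185715] 84.47489661875716
cap [433.1  13. ] [423   2  21  24 399] [ 0.7398 -0.0696  0.21  ]
cap [407.2  17.9] [397   6  22  24 390] [ 0.7218 -0.0707  0.21  ]
cap [381.7  22.8] [372  11  21  24 376] [ 0.7038 -0.072   0.21  ]
cap [433.3  41.1] [423  30  21  23 376] [ 0.7408 -0.0875  0.21  ]
cap [408.1  45.9] [398  35  21  22 358] [ 0.7229 -0.0887  0.21  ]
cap [383.2  50.5] [374  40  20  22 347] [ 0.705  -0.0899  0.21  ]
cap [278.2 135.2] [ 256  113   46   45 1588] [ 0.6231 -0.142   0.21  ]
cap [278.3 204.1] [261 197  36  14 385] [ 0.6179 -0.1976  0.21  ]
t 23.18 pos [ 0.6154 -0.2083  0.2919] phi 84.48 f [ 1.1 -0.6 -0.1] open 0.0599
shift mm [ -0.6   1.6 113.4] twist 0.08 rows>= 1.8
```

View pics/w8.png

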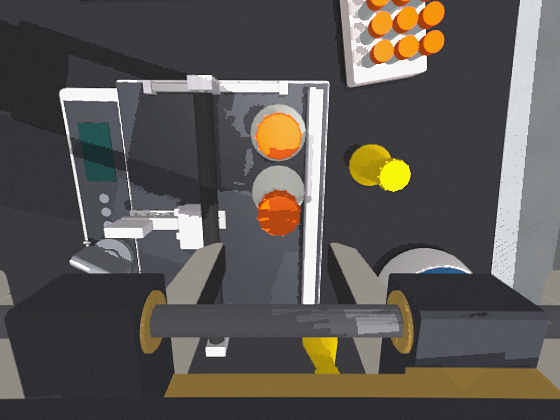

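Cap B sits under the tool (px ~278,213). Descend and grip.

>>> {"op": "send_rows", "data": {"motion": [[[-0.001,0.0015,0.03],0],[[-0.001,0.0015,0.06],0],[[-0.001,0.0015,0.09],0],[[-0.001,0.0015,0.107],0],[[-0.001,0.0015,0.113],0],[[-0.001,0.0015,0.113],0]]}}

```text
t: 23.92
tool_pos: [0.6168, -0.2108, 0.1793]
orientation: [2.327, 2.11, 0.0]
force: [-0.5, -0.2, 0.5]
opening: 0.0598
```

>>> {"op": "send_rows", "data": {"motion": [[[0,0,0],0],[[0,0,0],0],[[0,0,0],0],[[0,0,0],0]], "jaw": 0.0}}

```text
t: 24.42
tool_pos: [0.6169, -0.2112, 0.1793]
orientation: [2.327, 2.109, 0.001]
force: [1.3, -0.4, 2.9]
opening: 0.0358
```

>>> {"op": "send_rows", "data": {"motion": [[[0,0,-0.01],0],[[0,0,-0.04],0],[[0,0,-0.08],0],[[0,0,-0.12],0],[[0,0,-0.135],0],[[0,0,-0.135],0]]}}

```text
t: 25.18
tool_pos: [0.6169, -0.2111, 0.3143]
orientation: [2.327, 2.109, 0.001]
force: [-0.2, -0.9, -2.3]
opening: 0.0358
```

Run:
```python
from h import *
go([.4799,.3647,.315],91.8)
```

```text
t 25.18 pos [ 0.6169 -0.2111  0.3143] phi 84.38 f [-0.2 -0.9 -2.3] open 0.0358
shift mm [ 559.6 -192.7   -1.2] twist -7.42 rows>= 9.5
```

>>> {"op": "send_rows", "data": {"motion": [[[0.02,-0.007,0],0],[[0.065,-0.022,0],-1],[[0.12,-0.041,0],-2],[[0.177,-0.061,0],-3],[[0.234,-0.081,0],-4],[[0.291,-0.1,0],-5],[[0.348,-0.12,0],-6],[[0.405,-0.139,0],-7],[[0.46,-0.158,0],-7.4],[[0.51,-0.175,0],-7.4],[[0.545,-0.188,0],-7.4],[[0.56,-0.193,0],-7.4]]}}

```text
t: 26.68
tool_pos: [0.4768, 0.3672, 0.3112]
orientation: [-2.182, -2.258, 0.006]
force: [0.3, -0.2, -2.6]
opening: 0.0358
```

>>> {"op": "send_rows", "data": {"motion": [[[0,0,0],0],[[0,0,0],0],[[0,0,0],0]]}}

```text
t: 27.05
tool_pos: [0.4798, 0.364, 0.3137]
orientation: [2.188, 2.254, -0.0]
force: [0.7, -0.6, -1.5]
opening: 0.0357
```

```bash
python3 caps.py w9 .114
python3 - <<'E'
from h import *
go([.4799,.3647,.0833],91.8)
E
```

```text
27.05 [0.47982977 0.36401426 0.31367698] 91.68128476434434
t 27.1 pos [0.4799 0.3641 0.3138] phi 91.68 f [ 0.2 -0.4 -1.9] open 0.036
shift mm [  0.6  -0.  230.5] twist -0.12 rows>= 3.7
```

View pics/w9.png

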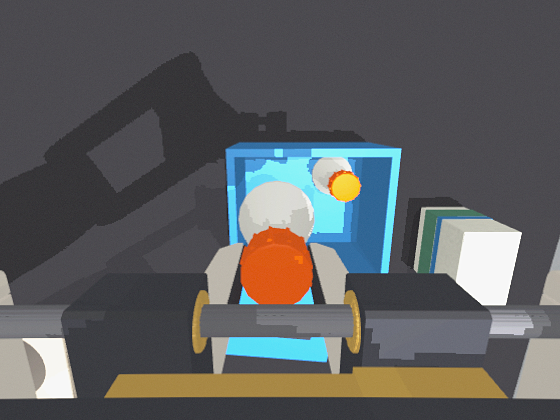

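Run:
```python
from h import *
m=eyes.camera_model('wrist'); c=(np.array(m['mtx']),m['k1'],np.load('/tmp/w9_T.npy'))
print(onz(c,(346,186),.114)); print(onz(c,[(227,149),(401,149)],.13))
```

```text
[[0.56391068 0.36929124 0.114     ]]
[[0.42319044 0.41047674 0.13      ]
 [0.61760118 0.41598376 0.13      ]]
```

>>> {"op": "send_rows", "data": {"motion": [[[0,0,0.03],0],[[0,0,0.08],0],[[0,0,0.13],0],[[0,0,0.17],0],[[0,0,0.2],0],[[0,0,0.215],0],[[0,0,0.222],0],[[0,0,0.226],0],[[0,0,0.228],0],[[0,0,0.229],0],[[0,0,0.23],0],[[0,0,0.23],0]]}}

```text
t: 28.6
tool_pos: [0.4793, 0.3653, 0.0838]
orientation: [2.187, 2.256, 0.0]
force: [-0.4, -0.3, -2.2]
opening: 0.036
```

Run:
```python
from h import *
go([.4799,.3647,.0833],91.8)
```

```text
t 28.6 pos [0.4793 0.3653 0.0838] phi 91.78 f [-0.4 -0.3 -2.2] open 0.036
shift mm [-0.6  0.5  0.5] twist -0.02 rows>= 0.0
```

>>> {"op": "send_rows", "data": {"motion": [[[0,0,0.0005],0],[[0,0,0.001],0],[[0,0,0.001],0]]}}

```text
t: 28.98
tool_pos: [0.4796, 0.3654, 0.0834]
orientation: [2.187, 2.256, 0.001]
force: [-2.6, -2.6, 5.3]
opening: 0.0356
```

>>> {"op": "send_rows", "data": {"motion": [[[0,0,0],0],[[0,0,0],0],[[0,0,0],0],[[0,0,-0.02],0],[[0,0,-0.06],0],[[0,0,-0.11],0],[[0,0,-0.16],0],[[0,0,-0.2],0],[[0,0,-0.21],0],[[0,0,-0.21],0]], "jaw": 0.052}}

```text
t: 30.22
tool_pos: [0.4796, 0.3654, 0.2936]
orientation: [2.186, 2.255, 0.003]
force: [0.4, 0.6, -0.8]
opening: 0.0518
```

Run:
```python
from h import *
go([.6232,-.1435,.29],84.4)
```

```text
t 30.23 pos [0.4796 0.3654 0.2936] phi 91.78 f [ 0.4  0.6 -0.8] open 0.0518
shift mm [-513.1  127.8    3.3] twist 7.38 rows>= 8.5
```

>>> {"op": "send_rows", "data": {"motion": [[[-0.02,0.005,0],0],[[-0.06,0.015,0],1],[[-0.11,0.027,0],2],[[-0.162,0.04,0],3],[[-0.214,0.053,0],4],[[-0.266,0.066,0],5],[[-0.318,0.079,0],6],[[-0.37,0.092,0],7],[[-0.422,0.105,0],7.4],[[-0.468,0.116,0],7.4],[[-0.5,0.124,0],7.4],[[-0.513,0.128,0.003],7.4]]}}

```text
t: 31.72
tool_pos: [0.622, -0.1463, 0.2874]
orientation: [-2.329, -2.105, 0.003]
force: [-0.2, -0.2, -0.2]
opening: 0.052
```

>>> {"op": "send_rows", "data": {"motion": [[[0,0,0],0],[[0,0,0],0],[[0,0,0],0]], "jaw": 0.06}}

```text
t: 32.1
tool_pos: [0.6231, -0.1422, 0.2899]
orientation: [2.326, 2.112, 0.0]
force: [-0.0, -0.5, 0.9]
opening: 0.0601
```

Run:
```python
from h import *
go([.6234,-.144,.1785],84.4)
snap('wrist','w10')
```

```text
t 32.1 pos [ 0.6231 -0.1422  0.2899] phi 84.47 f [-0.  -0.5  0.9] open 0.0601
shift mm [ -1.7   0.4 111.4] twist 0.07 rows>= 1.8
```

View pics/w10.png

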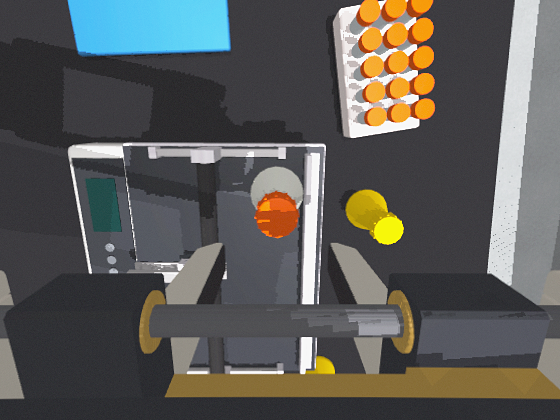

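>>> {"op": "send_rows", "data": {"motion": [[[-0.002,0.0005,0.03],0],[[-0.002,0.0005,0.06],0],[[-0.002,0.0005,0.09],0],[[-0.002,0.0005,0.105],0],[[-0.002,0.0005,0.111],0],[[-0.002,0.0005,0.111],0]]}}

```text
t: 32.9
tool_pos: [0.6238, -0.1455, 0.1794]
orientation: [2.327, 2.11, 0.001]
force: [0.9, -0.4, 0.4]
opening: 0.0602
```

>>> {"op": "send_rows", "data": {"motion": [[[0,0,0],0],[[0,0,0],0],[[0,0,0],0],[[0,0,0],0]], "jaw": 0.0}}

```text
t: 33.4
tool_pos: [0.6238, -0.1457, 0.1792]
orientation: [2.327, 2.109, 0.001]
force: [-0.6, 1.1, 2.2]
opening: 0.0355
```

>>> {"op": "send_rows", "data": {"motion": [[[0,0,-0.01],0],[[0,0,-0.04],0],[[0,0,-0.08],0],[[0,0,-0.12],0],[[0,0,-0.135],0],[[0,0,-0.135],0]]}}

```text
t: 34.15
tool_pos: [0.6239, -0.1458, 0.3144]
orientation: [2.327, 2.109, 0.001]
force: [-0.1, -0.2, -2.0]
opening: 0.0358
```

Run:
```python
from h import *
go([.5661,.2953,.315],91.8)
```

```text
t 34.15 pos [ 0.6239 -0.1458  0.3144] phi 84.38 f [-0.1 -0.2 -2. ] open 0.0358
shift mm [ 433.3 -100.8   -0.9] twist -7.42 rows>= 7.1
```

>>> {"op": "send_rows", "data": {"motion": [[[0.015,-0.004,0],0],[[0.05,-0.012,0],-1],[[0.09,-0.021,0],-2],[[0.135,-0.031,0],-3],[[0.18,-0.042,0],-4],[[0.225,-0.053,0],-5],[[0.27,-0.063,0],-6],[[0.315,-0.073,0],-7],[[0.36,-0.084,0],-7.4],[[0.4,-0.093,0],-7.4],[[0.425,-0.099,0],-7.4],[[0.433,-0.101,0],-7.4]]}}

```text
t: 35.65
tool_pos: [0.5635, 0.2971, 0.3113]
orientation: [-2.182, -2.257, 0.005]
force: [0.5, -0.3, -1.0]
opening: 0.036
```

>>> {"op": "send_rows", "data": {"motion": [[[0,0,0],0],[[0,0,0],0],[[0,0,0],0]]}}

```text
t: 36.02
tool_pos: [0.5657, 0.2942, 0.3137]
orientation: [2.188, 2.254, -0.0]
force: [0.2, 0.3, -1.2]
opening: 0.0356
```

```bash
python3 caps.py w11 .114
python3 - <<'E'
from h import *
go([.5661,.2953,.0833],91.8)
E
```

```text
36.025 [0.5656817  0.29419221 0.31368085] 91.70110855647783
cap [203.1 122.3] [188 107  31  32 772] [0.4798 0.3685 0.114 ]
cap [276.9 130.9] [262 121  30  20 398] [0.5643 0.3615 0.114 ]
t 36.08 pos [0.5657 0.2943 0.3138] phi 91.7 f [ 0.3 -0.  -1.9] open 0.0354
shift mm [  1.    0.4 230.5] twist -0.1 rows>= 3.7
```

View pics/w11.png

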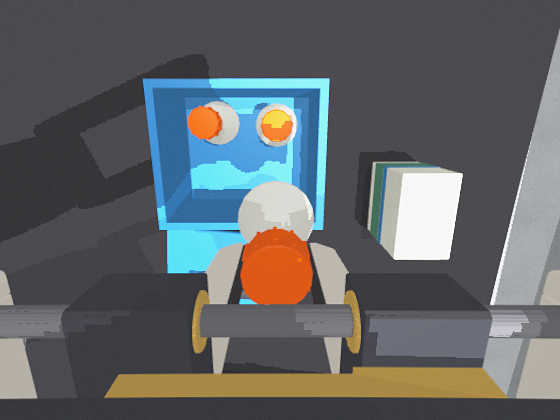

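>>> {"op": "send_rows", "data": {"motion": [[[0.001,0,0.03],0],[[0.001,0,0.08],0],[[0.001,0,0.13],0],[[0.001,0,0.17],0],[[0.001,0,0.2],0],[[0.001,0,0.215],0],[[0.001,0,0.222],0],[[0.001,0,0.226],0],[[0.001,0,0.228],0],[[0.001,0,0.23],0],[[0.001,0,0.231],0],[[0.001,0,0.231],0]]}}

```text
t: 37.58
tool_pos: [0.5656, 0.2964, 0.0833]
orientation: [2.186, 2.256, 0.001]
force: [-0.4, -0.2, 2.6]
opening: 0.0357
```

>>> {"op": "send_rows", "data": {"motion": [[[0,0,0],0],[[0,0,0],0],[[0,0,0],0],[[0,0,-0.02],0],[[0,0,-0.06],0],[[0,0,-0.11],0],[[0,0,-0.16],0],[[0,0,-0.2],0],[[0,0,-0.24],0],[[0,0,-0.26],0],[[0,0,-0.26],0]], "jaw": 0.052}}

```text
t: 38.95
tool_pos: [0.5662, 0.2966, 0.3467]
orientation: [2.185, 2.254, 0.009]
force: [-0.3, 0.8, -0.5]
opening: 0.052
```

Run:
```python
from h import *
for p in [.43,.116,.34],:
    go(p,175.5); go(p,-4.5)
im,s=snap('side','s7')
cv2.imwrite('pics/s7z.png',cv2.resize(cv2.imread('pics/s7.png')[60:260,170:370],None,fx=3,fy=3,interpolation=cv2.INTER_CUBIC))
im,s=snap('scene','c7')
print(s['q'])
```

```text
t 38.95 pos [0.5662 0.2966 0.3467] phi 91.78 f [-0.3  0.8 -0.5] open 0.052
shift mm [-176.3 -141.8    5.5] twist -83.72 rows>= 7.8
t 38.95 pos [0.5662 0.2966 0.3467] phi 91.78 f [-0.3  0.8 -0.5] open 0.052
shift mm [-176.3 -141.8    5.5] twist 96.28 rows>= 9.0
[4.02324667e-01 2.19555141e-01 1.16236416e+00 1.96593777e-05
 1.75699424e+00 3.71283535e-01]
```

View pics/s7z.png

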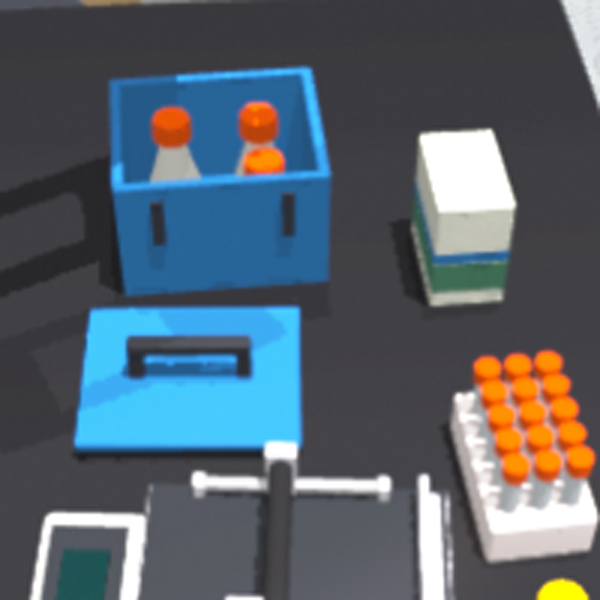

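View pics/c7.png

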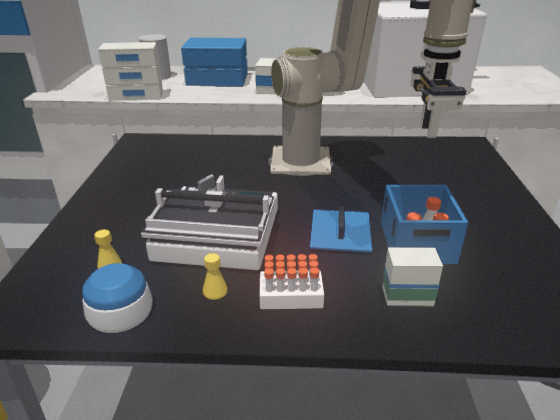

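Run:
```python
from h import *
go([.50,.116,.33],175.5)
```

```text
t 39.05 pos [0.5652 0.2962 0.3426] phi 91.78 f [ 0.5 -1.3  0. ] open 0.0521
shift mm [-178.1  -70.8   12.6] twist -83.72 rows>= 7.8
```

>>> {"op": "send_rows", "data": {"motion": [[[-0.02,-0.008,0],-9],[[-0.045,-0.018,0],-18],[[-0.07,-0.028,0],-27],[[-0.095,-0.038,0],-36],[[-0.12,-0.048,0],-45],[[-0.14,-0.056,0.005],-54],[[-0.16,-0.064,0.01],-63],[[-0.17,-0.068,0.012],-72],[[-0.178,-0.071,0.012],-80],[[-0.178,-0.071,0.012],-83.7],[[-0.178,-0.071,0.012],-83.7],[[-0.178,-0.071,0.012],-83.7]]}}

```text
t: 40.55
tool_pos: [0.4995, 0.1161, 0.3297]
orientation: [-0.126, -3.138, 0.0]
force: [0.3, -0.5, -0.7]
opening: 0.052
```

Run:
```python
from h import *
im,s=snap('wrist','w12');go([.50,.116,.33],175.5); np.save('/tmp/w12_T.npy',cam('wrist',s)[2])
cv2.imwrite('pics/w12z.png',cv2.resize(cv2.imread('pics/w12.png')[80:330,150:410],None,fx=2.3,fy=2.3,interpolation=cv2.INTER_CUBIC))
```

```text
t 40.6 pos [0.4996 0.1162 0.33  ] phi 175.41 f [-0.  -0.7  0.1] open 0.052
shift mm [-0.4 -0.1 -0. ] twist -0.09 rows>= 0.0
```

View pics/w12.png

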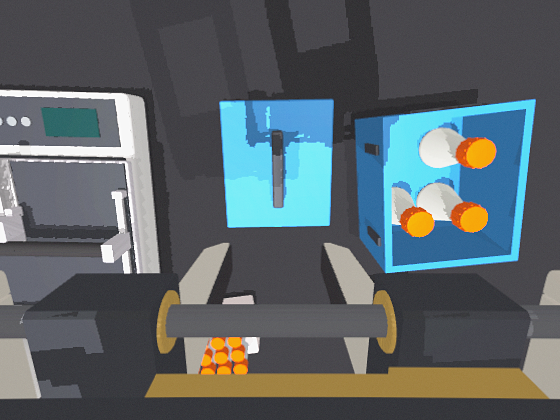

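View pics/w12z.png

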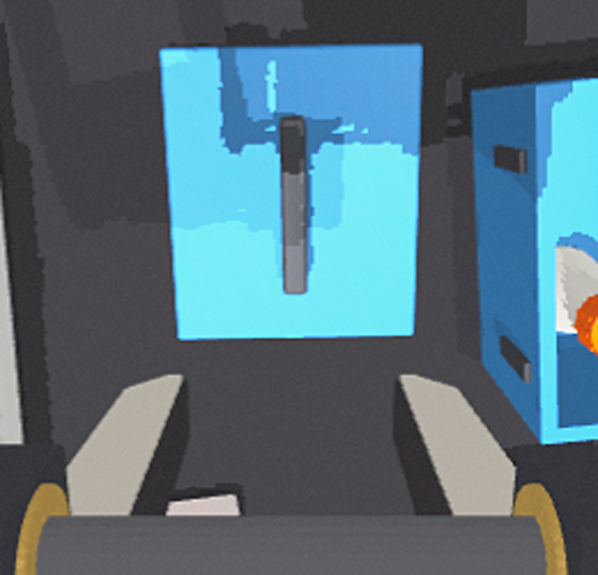

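Run:
```python
from h import *
m=eyes.camera_model('wrist'); c=(np.array(m['mtx']),m['k1'],np.load('/tmp/w12_T.npy'))
f=lambda p:(p[0]/2.3+150,p[1]/2.3+80)
P=onz(c,[f(x) for x in[(161,50),(421,45),(413,334),(178,339)]],.02)[:,:2]
print(P,P.mean(0),[np.degrees(np.arctan2(*(a-b)[::-1])) for a,b in[(P[2],P[1]),(P[3],P[0])]],[np.degrees(np.arctan2(*(a-b)[::-1]))-90 for a,b in[(P[2],P[3]),(P[1],P[0])]])
H=onz(c,[f((292,120)),f((294.5,293))],.062); print(H,H.mean(0),np.degrees(np.arctan2(*(H[1]-H[0])[:2][::-1])))
im=np.load('/tmp/w12.npy')
# carrier rim corners
Q=onz(c,[(355.5,117),(535,100),(518.5,259),(388,270.5)],.13)[:,:2]; print(Q,Q.mean(0))
```

```text
[[0.38645292 0.04297297]
 [0.39677637 0.20767628]
 [0.58939396 0.19621949]
 [0.57970334 0.02976545]] [0.48808165 0.11915855] [np.float64(-3.403912381795783), np.float64(-3.9097487501310155)] [np.float64(-3.3318851165404055), np.float64(-3.5865514250707093)]
[[0.43497442 0.12247    0.062     ]
 [0.54133314 0.11554754 0.062     ]] [0.48815378 0.11900877 0.062     ] -3.7239029063104967
[[0.42394819 0.21284571]
 [0.42271068 0.41134613]
 [0.61623557 0.41859012]
 [0.61964981 0.2529368 ]] [0.52063606 0.32392969]
```

Run:
```python
from h import *
go([.488,.119,.036],176.4)
```

```text
t 40.6 pos [0.4996 0.1162 0.33  ] phi 175.41 f [-0.  -0.7  0.1] open 0.052
shift mm [ 11.5   2.  294. ] twist -0.99 rows>= 4.7
```

>>> {"op": "send_rows", "data": {"motion": [[[0.0115,0.002,0.04],-1],[[0.0115,0.002,0.1],-1],[[0.0115,0.002,0.16],-1],[[0.0115,0.002,0.215],-1],[[0.0115,0.002,0.25],-1],[[0.0115,0.002,0.275],-1],[[0.0115,0.002,0.288],-1],[[0.0115,0.002,0.294],-1],[[0.0115,0.002,0.294],-1],[[0.0115,0.002,0.294],-1]]}}

```text
t: 41.85
tool_pos: [0.4896, 0.1192, 0.0378]
orientation: [0.097, 3.138, 0.001]
force: [0.1, -0.3, 1.1]
opening: 0.0519
```

Run:
```python
from h import *
im,s=snap('wrist','w13');go([.488,.119,.036],176.4); im,s=snap('side','s8')
cv2.imwrite('pics/s8z.png',cv2.resize(cv2.imread('pics/s8.png')[60:260,170:370],None,fx=3,fy=3,interpolation=cv2.INTER_CUBIC))
```

```text
t 41.9 pos [0.4896 0.1191 0.0378] phi 176.48 f [-1.1 -1.2 -0.2] open 0.052
shift mm [ 1.5 -0.2  1.8] twist 0.08 rows>= 0.0
```

View pics/s8z.png

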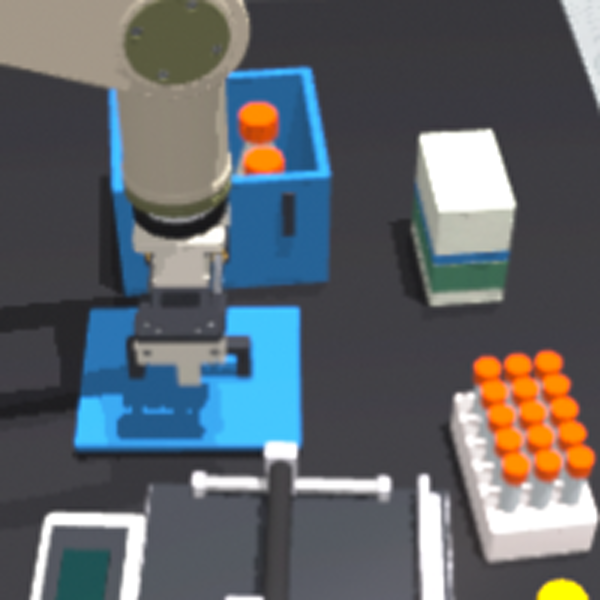

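View pics/w13.png

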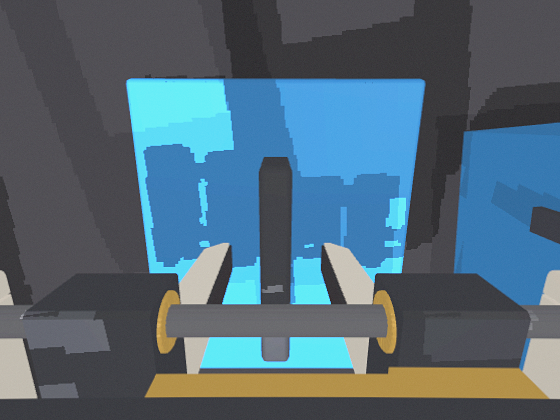

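>>> {"op": "send_rows", "data": {"motion": [[[0.0015,0,0.0015],0],[[0.0015,0,0.0015],0],[[0.0015,0,0.0015],0],[[0.0015,0,0.0015],0],[[0.0015,0,0.0015],0]], "jaw": 0.0, "squeeze": 40}}

```text
t: 42.58
tool_pos: [0.4871, 0.1191, 0.0352]
orientation: [0.097, 3.14, -0.0]
force: [0.1, -0.6, 0.5]
opening: 0.0156
```

>>> {"op": "send_rows", "data": {"motion": [[[0,0,-0.01],0],[[0,0,-0.03],0],[[0,0,-0.07],0],[[0,0,-0.12],0],[[0,0,-0.17],0],[[0,0,-0.215],0],[[0,0,-0.24],0],[[0,0,-0.24],0],[[0,0,-0.24],0]]}}

```text
t: 43.7
tool_pos: [0.4864, 0.119, 0.2736]
orientation: [-0.096, -3.138, 0.001]
force: [-0.2, -0.3, -3.1]
opening: 0.0153
```

Run:
```python
from h import *
go([.5225,.331,.276],181.8)
im,s=snap('wrist','w14'); im,s=snap('side','s9')
```

```text
t 43.7 pos [0.4864 0.119  0.2736] phi 176.48 f [-0.2 -0.3 -3.1] open 0.0153
shift mm [-23.  213.8  -2.5] twist -5.32 rows>= 3.4
```

View pics/w14.png

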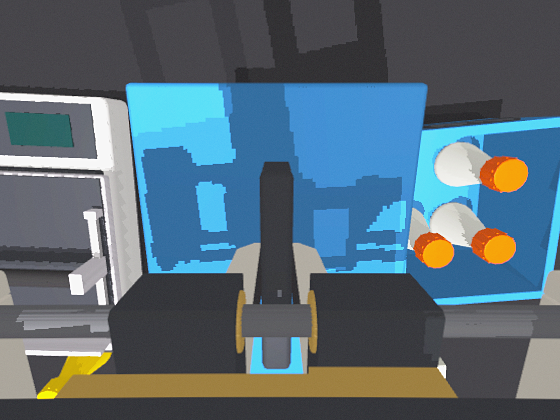

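View pics/s9.png

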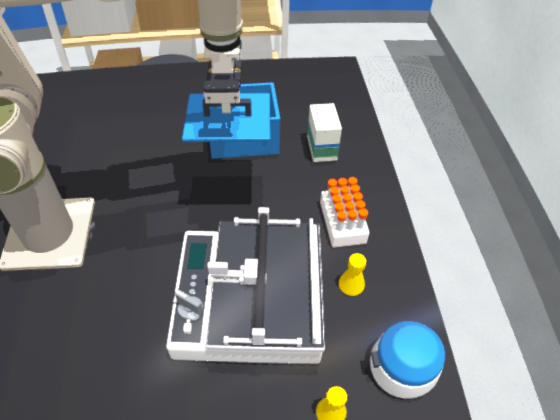

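Run:
```python
from h import *
im=np.load('/tmp/w14.npy'); s=monitor.read_state(); c=cam('wrist',s)
print(s['tool_pos'],phi(s))
P=onz(c,[(127,84.5),(427,84.5)],s['tool_pos'][2]-.0152)[:,:2]
d=P[1]-P[0]; yaw=np.degrees(np.arctan2(d[1],d[0]))-90; print(P,np.linalg.norm(d),yaw)
a=np.radians(yaw); cen=P.mean(0)+.098*np.array([np.cos(a),np.sin(a)]); print(cen)
go([.5225,.331,.276],181.8)
```

```text
[0.4861045  0.11894741 0.27302342] 176.4795051516663
[[0.38508624 0.04322526]
 [0.39526822 0.20750539]] 0.16459536110041795 -3.546620936531454
[0.48798954 0.11930297]
t 43.8 pos [0.4861 0.1189 0.273 ] phi 176.48 f [ 0.2 -0.3 -3.6] open 0.0153
shift mm [-23.3 213.9  -3.2] twist -5.32 rows>= 3.4
```

>>> {"op": "send_rows", "data": {"motion": [[[-0.003,0.02,0],0],[[-0.007,0.06,0],-1],[[-0.011,0.105,0],-2.5],[[-0.016,0.15,0],-4],[[-0.019,0.185,0],-5.3],[[-0.021,0.208,0],-5.3],[[-0.021,0.214,0],-5.3],[[-0.021,0.214,0.03],-5.3],[[-0.021,0.214,0.06],-5.3],[[-0.021,0.214,0.075],-5.3],[[-0.021,0.214,0.08],-5.3],[[-0.021,0.214,0.08],-5.3]]}}

```text
t: 45.3
tool_pos: [0.5215, 0.3313, 0.1958]
orientation: [-0.048, 3.141, 0.0]
force: [-0.1, -0.1, -2.1]
opening: 0.0158
```

>>> {"op": "send_rows", "data": {"motion": [[[0,0,0],0],[[0,0,0],0]]}}

```text
t: 45.55
tool_pos: [0.5217, 0.3317, 0.1963]
orientation: [-0.049, 3.14, 0.001]
force: [-1.3, -0.3, -3.1]
opening: 0.0155
```

Run:
```python
from h import *
go([.5206,.331,.155],181.8)
im,s=snap('wrist','w15'); im,s=snap('side','s10'); im,s=snap('scene','c10')
cv2.imwrite('pics/s10z.png',cv2.resize(cv2.imread('pics/s10.png')[60:180,190:310],None,fx=5,fy=5,interpolation=cv2.INTER_CUBIC))
cv2.imwrite('pics/c10z.png',cv2.resize(cv2.imread('pics/c10.png')[160:280,370:490],None,fx=5,fy=5,interpolation=cv2.INTER_CUBIC))
```

```text
t 45.55 pos [0.5217 0.3317 0.1963] phi -178.22 f [-1.3 -0.3 -3.1] open 0.0155
shift mm [ 1.2 -0.7 41.3] twist -0.02 rows>= 0.7
```

View pics/w15.png

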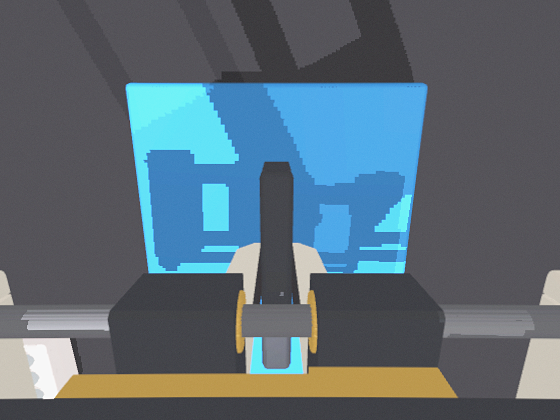

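View pics/s10z.png

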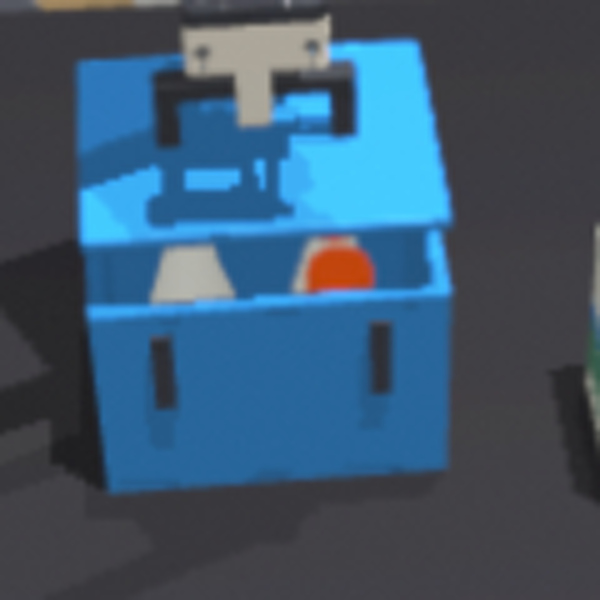

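View pics/c10z.png

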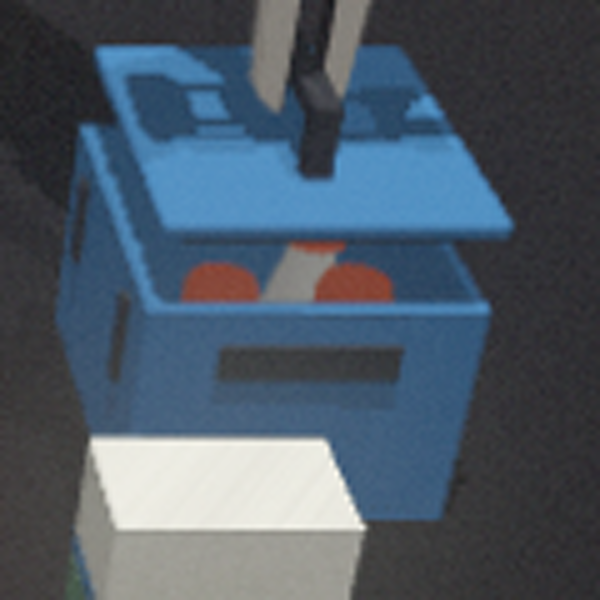

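Run:
```python
from h import *
c=cam('scene'); f=lambda p:(p[0]/5+370,p[1]/5+160)
z=.1963-.0252
a=onz(c,[f((165,238)),f((513,238))],z);b=onz(c,[f((148,312)),f((489,312))],.13)
print('scene lid',a,a.mean(0));print('car',b,b.mean(0))
c=cam('side'); f=lambda p:(p[0]/5+190,p[1]/5+60)
a=onz(c,[f((83,243)),f((450,220))],z+.0);b=onz(c,[f((88,317)),f((449,293))],.13)
print('side lid',a,a.mean(0));print('car',b,b.mean(0))
d=a-a[0];
for q in(a,b): print(np.degrees(np.arctan2(*(q[1]-q[0])[:2][::-1])))
```

```text
scene lid [[0.62598485 0.25169356 0.1711    ]
 [0.62041272 0.41818762 0.1711    ]] [0.62319879 0.33494059 0.1711    ]
car [[0.629125   0.24824113 0.13      ]
 [0.62304356 0.41443814 0.13      ]] [0.62608428 0.33133963 0.13      ]
side lid [[0.42693234 0.25510152 0.1711    ]
 [0.62171642 0.26050133 0.1711    ]] [0.52432438 0.25780142 0.1711    ]
car [[0.42606924 0.24361829 0.13      ]
 [0.62101134 0.24963076 0.13      ]] [0.52354029 0.24662453 0.13      ]
1.5879482857194624
1.7665753729590203
```

>>> {"op": "send_rows", "data": {"motion": [[[0,-0.002,0.01],0],[[0,-0.002,0.02],0],[[0,-0.002,0.026],0],[[0,-0.002,0.031],0],[[0,-0.002,0.034],0],[[0,-0.002,0.036],0],[[0,-0.002,0.036],0]]}}

```text
t: 46.58
tool_pos: [0.5213, 0.3294, 0.1592]
orientation: [-0.049, 3.141, 0.0]
force: [-0.4, 0.0, -3.2]
opening: 0.0157
```

Run:
```python
from h import *
go([.5206,.331,.155],181.8)
im,s=snap('side','s11'); im,s=snap('scene','c11')
a=cv2.imread('pics/s11.png')[70:170,200:300]; b=cv2.imread('pics/c11.png')[170:270,370:470]
cv2.imwrite('pics/sc11.png',cv2.resize(np.hstack([a,b]),None,fx=4,fy=4,interpolation=cv2.INTER_CUBIC))
```

```text
t 46.58 pos [0.5213 0.3294 0.1592] phi -178.22 f [-0.4  0.  -3.2] open 0.0157
shift mm [0.6 1.6 4.2] twist -0.02 rows>= 0.1
```

View pics/sc11.png

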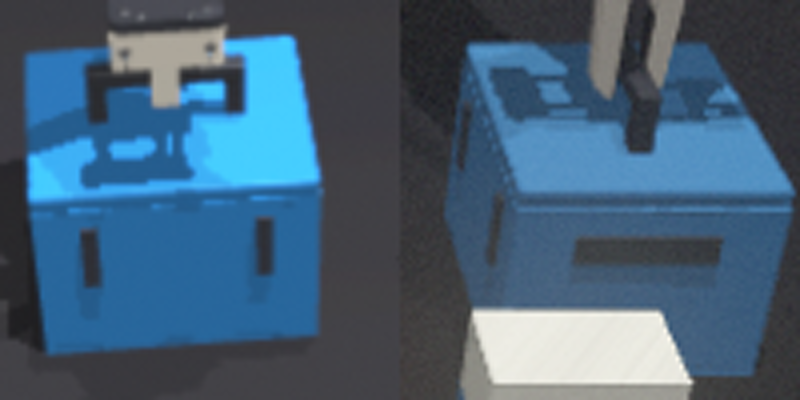

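>>> {"op": "send_rows", "data": {"motion": [[[0,0,0.001],0],[[0,0,0.002],0],[[0,0,0.003],0],[[0,0,0.0038],0],[[0,0,0.0042],0],[[0,0,0.0042],0]]}}

```text
t: 47.42
tool_pos: [0.5213, 0.3294, 0.1552]
orientation: [-0.049, 3.141, 0.0]
force: [-0.8, -0.5, -0.8]
opening: 0.0156
```

>>> {"op": "send_rows", "data": {"motion": [[[0,0,0.0005],0],[[0,0,0.001],0],[[0,0,0.001],0]]}}

```text
t: 47.8
tool_pos: [0.5214, 0.3295, 0.1552]
orientation: [-0.049, 3.14, 0.001]
force: [-4.8, -2.6, 6.0]
opening: 0.0158
```

Seated (6 N contact). Release and retreat.

>>> {"op": "send_rows", "data": {"motion": [[[0,0,0],0],[[0,0,0],0],[[0,0,0],0],[[0,0,0],0],[[0,0,-0.02],0],[[0,0,-0.06],0],[[0,0,-0.11],0],[[0,0,-0.16],0],[[0.05,0,-0.2],0],[[0.1,-0.04,-0.2],0],[[0.12,-0.08,-0.2],0],[[0.12,-0.08,-0.2],0]], "jaw": 0.06}}

```text
t: 49.3
tool_pos: [0.4029, 0.2442, 0.3565]
orientation: [-0.047, 3.138, 0.002]
force: [0.1, 0.3, 0.6]
opening: 0.0601
```

Run:
```python
from h import *
im,s=snap('side','s12'); im,s=snap('scene','c12'); im,s=snap('wrist','w16'); print(s['t'],s['tool_pos'],s['force'])
c=cam('side')
a=cv2.imread('pics/s12.png')[70:170,200:300]; b=cv2.imread('pics/c12.png')[170:270,370:470]
cv2.imwrite('pics/sc12.png',cv2.resize(np.hstack([a,b]),None,fx=4,fy=4,interpolation=cv2.INTER_CUBIC))
```

```text
49.4 [0.40403001 0.24576444 0.35562646] [-0.3611636  -0.08081911 -0.08679784]
```

View pics/sc12.png

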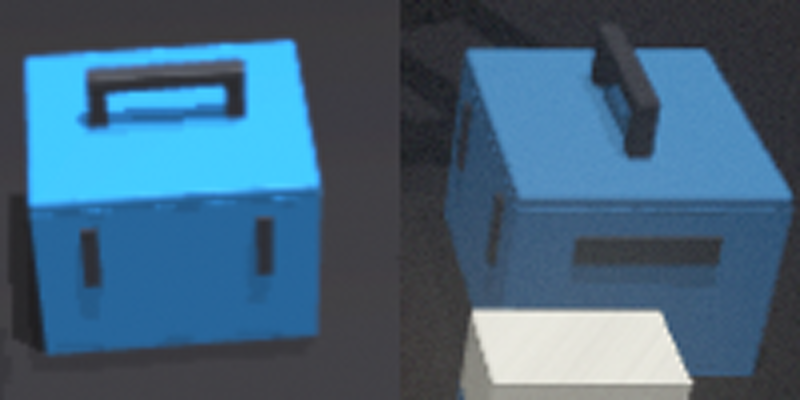

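View pics/s12.png

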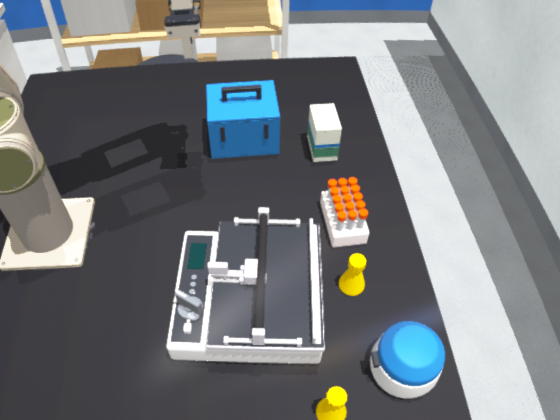

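View pics/w16.png

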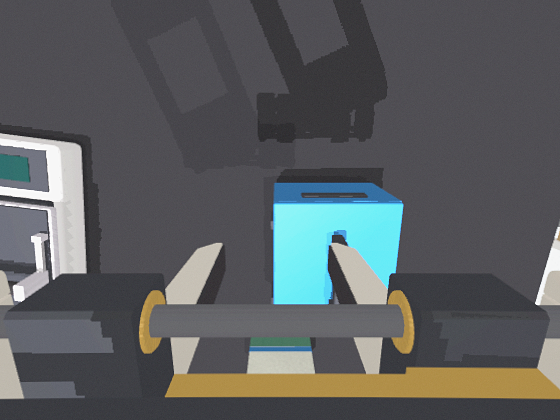

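Run:
```python
import cv2
a=cv2.imread('pics/w3.png')[150:230,230:320]; cv2.imwrite('pics/w3z.png',cv2.resize(a,None,fx=6,fy=6,interpolation=cv2.INTER_CUBIC))
```

```text
(no output)
```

View pics/w3z.png

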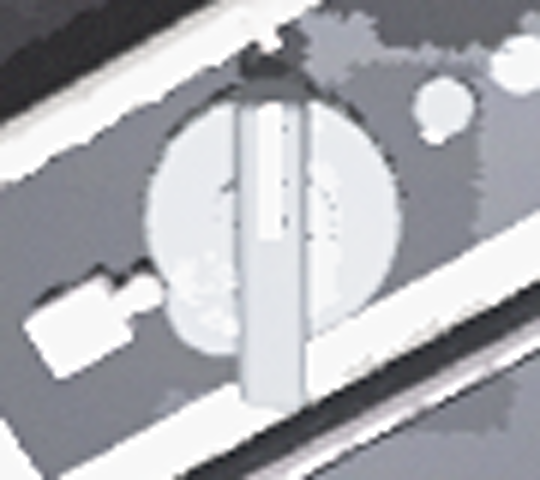

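The knob bar lines up with the tool to within about 1°, so it is about 60° round (1.04 rad), which is off. All checks are good, so I'm handing in.

Run:
```python
from h import *
print(ticket.close_job())
```

```text
the job is handed in; nothing more can be done
None
```

The job is done and handed in at about 49 s of the 210 s allowed; no verdict was reported.

- **Knob:** turned about 60° counter-clockwise. After I let go, the picture shows it staying at about 1.04 rad, which is past the 0.95 needed for off.
- **Clamp roller:** I lifted the pawl and slid the roller back to its stop, about 43–45 mm by picture. The last side view shows it still there.
- **Flasks:** three were on the shaker (one place was empty). All three went into the carrier with light floor contact: 5 N each for the first two, under 3 N for the third. The picture taken just before the lid went on shows them upright and in their places.
- **Lid:** it went on without jamming, with about 6 N on seating. The last pictures show it flush and square. I estimate it within about 3 mm of centre.
- **Bystanders and robot:** the tube rack, carton and yellow look-alikes look unmoved. The arm ended clear of everything, with no force on the tool.

One check disagreed. Before the lid was lowered, a side-camera reading put it about 11 mm off in y, while the other two cameras said 1.5–3.6 mm. I took the side reading as a misread plate edge and moved the lid 2 mm, and it then seated cleanly.

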